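# Wake the stored power packs on the hand-dynamo dock

### The job

Raise the contact lever on the charging dock, then slide every power pack from the cork mat onto a dock pad of its own: square, centred on the pad and with its end against the dock's stop. Lower the contact lever, wake the packs with three full strokes of the dynamo's sprung pump lever (right down and right back up each time), raise the contact lever again, and slide all the packs back onto the cork mat, the lever left raised. Slide the packs, never lift them, and leave the turntable's things, the tin and the carabiners where they are.

Things in the scene. Friction and masses are not known exactly. Their poses are not given: they have to be found in the camera images.
- pack1: flat power pack, a slab of bare aluminium with thin black bands near its ends, 110 (its x) x 44 (its y) x 18 mm (z), about 0.25 kg; origin at the centre of its underside. It is the same either way round. Two or three of the three packs are present (an absent one reads None); they lie flat on the cork mat.
- pack2: another power pack, exactly like pack1
- pack3: another power pack, exactly like pack1
- mat: thin brown cork mat, fixed and flush with the shelf (no step), 180 mm (its x, away from the robot) by 500 mm (its y), between the robot and the dock; origin at its centre. The packs start on it, side by side, and end on it, whichever way they lie.
- dock: charging dock, fixed, grey plastic, beyond the packs as seen from the robot. Origin on the shelf at the centre of the middle pad; +x points away from the robot to the stop, +y left, z up. Its mat is flush with the shelf (no step). On its far side is the stop, a housing 55 mm high whose face lies 55 mm beyond the pad centres (dock x = 0.055), y -0.18 to 0.18.
- contact_bar: black contact bar of the dock, in front of the stop over the last 16 mm of the pads (dock x 0.039 to 0.055, y -0.16 to 0.16). It follows the contact lever: its underside is 22 mm above the shelf when lowered, 36 mm when raised (top at most 46 mm), so packs pass beneath it. Its origin is the dock's, raised by up to 14 mm.
- pad1 (a point): centre of the right-hand pad (dock y = -0.118) at shelf height; axes as the dock's. The pads are black rectangles 116 x 58 mm, flush in the grey mat. A pack is home when its length lies along dock x, its centre is here and its far end touches the stop. Any pack may go on any pad, one each.
- pad2 (a point): centre of the middle pad (dock y = 0), otherwise as pad1
- pad3 (a point): centre of the left-hand pad (dock y = +0.118), otherwise as pad1
- contact_lever (a joint): angle of the contact lever on the head at the dock's left end, rad: 0 lowered (lever points towards the robot, 15 degrees above level), 1.2 fully raised (nearly upright, stop). It turns about the dock's y axis and stays where it is left (stiff hinge, about 0.12 N m).
- lever_knob (a point): centre of the black knob at the end of the contact lever: a cylinder 20 mm across and 24 mm long, its axis along the dock's y, 85 mm from the lever's hinge. It can be pinched from above across its 24 mm length and led round the hinge. The steel rod is 10 mm thick.
- lever_hinge (a point): hinge of the contact lever: 72 mm in +x and 213 mm in +y from the dock's origin, 66 mm above the shelf; axes as the dock's
- pump_lever (a joint): angle of the dynamo's pump lever, rad: 0 at rest (its spring holds it up, 24 degrees above level), 0.6 pressed right down to its stop. Pressing takes about 4 to 8 N at the grip; it springs back up by itself when let go.
- pump_grip (a point): point on the axis of the pump lever's black rubber grip, 175 mm from the hinge and 15 mm from the grip's end; the grip is a round bar 26 mm thick and 100 mm long. At rest 166 mm, pressed down 64 mm above the shelf. Press it down from above, following its arc.
- pump_hinge (a point): hinge of the pump lever, 40 mm in +x of the dynamo's origin, 95 mm above the shelf
- dynamo: hand dynamo, fixed: a grey and dark steel block 150 x 100 x 108 mm, at the left or the right of the dock. Origin on the shelf under it; the pump lever points along its -x, roughly towards the robot; the lever turns about its y axis.
- turntable: white plastic turntable, fixed, 220 mm across, 28 mm high, on the side of the dock away from the dynamo, with a spork fixed on it; origin at the centre of its underside. Leave alone.
- headlamp: blue headlamp, about 85 x 65 x 42 mm, loose on the turntable; leave it alone
- compass: green baseplate compass, 85 x 55 x 13 mm, loose on the turntable; leave it alone
- tin: small grey tin box with a hinged lid, 99 x 69 x 40 mm, on the robot's side of the turntable; leave it alone
- carabiners: pair of aluminium carabiners lying side by side, about 95 x 85 x 14 mm, beside the tin; leave them alone
Mind the look-alikes: they are no part of the job. Leave any blue or red look-alike of the pack2 alone.

How it is judged:
By the outcome, as a careful person would: the job done as asked, in the order asked, and still so for the second after the job is handed in, with the robot touching nothing.
Of pack1, pack2, pack3 only 2 to 3 are there at a start; the rules pass over those that are not, and their reading is None.
At some moment in a run one of pack1, pack2, pack3 may be knocked a few centimetres aside while the robot is not near it.
Once in a run the grip may slacken for a moment while it holds something.
It also fails if it takes over 210 s, if anything falls off the work surface, if the arm or the gripper's body presses on something with over 40 N, if the wrist force passes 120 N, or if a joint passes its speed limit or range.

### The arm

A 6-joint arm with a two-finger parallel gripper is mounted at the origin on the work surface. World frame = base frame: x ahead of the robot, y to its left, z up, the work surface at z = 0. Lengths are in m, angles in degrees, forces in N, time in s.
With the tool pointing down it reaches from about 0.25 to 0.725 m from the base axis. Payload 9.7 kg.
Tool frame: the origin (TCP) lies on the centre line of the jaws, within the pads' length; the fingertips stand tip_extent ahead of it and the grasp point (between the pads) lies 3 mm ahead of it (tip_extent is the distance from the TCP to the fingertips, in m); z points along the fingers, y is the line along which they close (so a half turn about z gives the same grasp; the last joint's range is limited). The gripper opens to 85 mm and grips with 20 to 120 N. Pads are 22 mm wide; open, the fingers measure 114 mm over their backs; the gripper's body (76 mm by 85 mm) begins 54 mm behind the grasp point. The pads swing forward as they close: fully open they stand 13 mm farther back than shut.
Start: joints at [69.099, 4.979, 10.078, 95.1, 0, 90], TCP at [0.196, 0.514, 0.253] pointing down, gripper open.
Joint ranges: [-179.16, 179.16], [-48.56, 103.87], [-65.8, 70.77], [-126.05, 130.52], [-82.76, 87.17], [-180, 180]. Speed limits (degrees/s): [127.2, 127.2, 147.25, 180, 180, 180].

### API

Orientations are given as [roll, pitch, yaw] about the fixed x, y, z axes, in that order (R = Rz(yaw) Ry(pitch) Rx(roll)).
In Python, from workcell import * gives the robot as it stands.
- The arm moves only by the tool servo_tool, never from a script. Its argument "rows" is a list of rows, each an object with "offset": the shift along the tool's x, y, z as a fraction of full scale, a list of three; "yaw": the turn about the tool's z as a fraction of full scale; "claw": the closure, from 0 (fully open) to 1 (shut). A call has 1 to 12 rows; each row is the pose to reach, as a shift and turn from the pose commanded when the call began, along the tool's axes at that moment, turning the shorter way round; what a row does not reach only later rows make up. Full scale, the value 1, is 0.1 m for a shift and pi rad for a turn. A row lasts 1/8 s, in which the tool goes at most 62.5 mm and 10.7 degrees, less where a joint would pass 70% of its speed; a pose out of reach is approached as far as the arm can. A call with a number of a shift or a turn outside -1 to 1 is refused whole. A call with a gripper value outside its range is refused whole. The fingers move at their own pace and stop on an object; "squeeze" is the grip in N (left out, the last holds). Time passes only in rows, so rows that repeat a pose let the fingers close. It gives the time, the measured TCP pose, the force, the opening and the grip force at its end, in the units of the state.
- get_obs(): the state, without advancing time (a new reading comes with each control period).
- camera(name): name is "scene" or "top" or "wrist"; returns (picture, depth): 420x560x3 uint8, red, green, blue; 420x560 float32, m along the optical axis (not along the pixel's ray), 0 where there is no reading.
- camera_info(name): a dict with "fx", "fy", "cx", "cy" (pixels), "dist" ([k1, k2, p1, p2, k3] as OpenCV has them; the pictures are not rectified), "cam_to_world" (4x4, takes a point from camera to world coordinates); the wrist camera has in their place "hand_eye" (4x4, takes a point from camera to tool coordinates, whose origin is the TCP and whose axes are the flange's). Camera axes: x right, y up, looking along -z (the intrinsics and any distortion apply to the point x, -y, -z); pixel columns grow to the right and rows downward; lengths in m; the calibration is good to about 2 mm. A picture is of the moment at which its call begins: read the wrist's pose just before it. camera_info takes no time and is no camera call.
- job_done(): hands the job in; it is judged then, once.
The state is a dict: "time": time; "q": joint angles; "qd": joint speeds; "joint_efforts": joint torques, N m; "ee_pos": TCP position; "tcp_rot": TCP orientation; "wrist_force": force on the tool from outside, world axes, zero at the start; "torque": the same for the moment, N m; "opening": finger opening in m; "grasp_force": force on a finger pad.
Only numpy, scipy, OpenCV 4.12 (cv2) and the standard library are available. Lean on these libraries where they do the work, as an engineer would, in place of code of your own. Each camera call takes 0.05 s, during which the arm holds its last target. There are 200 camera calls.

## Working session

There is one attempt and no reset: what is moved stays moved. The work goes in short steps, Python scripts to look and compute and a tool call to move; the robot and the scene stay as the last step left them, time stands still between calls to the robot, and variables do not carry over. Pictures are saved under pics/ and viewed, at most 14 in all, crops included, and the job is handed in when it is done.

Besides the shell and the picture viewer there is one more tool, called as name(argument=value, ...) on one line, values as JSON. servo_tool: Moves the arm, as the interface text tells. Its arguments: {"type":"object","properties":{"rows":{"type":"array"},"squeeze":{"type":"number"}},"required":["rows"]}

```bash
mkdir -p pics; ls
cat > h.py <<'E'
from workcell import *
import numpy as np, cv2
from scipy.spatial.transform import Rotation as R
def shot(n):
    o=get_obs(); p,d=camera(n); i=camera_info(n)
    if n=='wrist':
        T=np.eye(4); T[:3,:3]=R.from_euler('xyz',o['tcp_rot'],degrees=True).as_matrix(); T[:3,3]=o['ee_pos']
        M=T@np.array(i['hand_eye'])
    else: M=np.array(i['cam_to_world'])
    return p,d,i,M
def rays(i,M,uv):
    K=np.array([[i['fx'],0,i['cx']],[0,i['fy'],i['cy']],[0,0,1.]])
    n=cv2.undistortPoints(np.array(uv,float).reshape(-1,1,2),K,np.array(i['dist'],float)).reshape(-1,2)
    dirs=np.c_[n[:,0],-n[:,1],-np.ones(len(n))]
    return M[:3,3],dirs@M[:3,:3].T,dirs
def onplane(i,M,uv,z):
    o,d,_=rays(i,M,uv); return o+d*((z-o[2])/d[:,2])[:,None]
def bydepth(i,M,uv,dep):
    o,d,_=rays(i,M,uv); return o+d*np.array([dep[int(round(v)),int(round(u))] for u,v in uv])[:,None]
E
python3 - <<'E'
from h import *
print(get_obs())
for n in('scene','top','wrist'):
    p,d,i,M=shot(n); cv2.imwrite(f'pics/{n}0.png',p[:,:,::-1]); np.savez(f'{n}0.npz',p=p,d=d,M=M)
    print(n,i['fx'],i['fy'],i['cx'],i['cy'],i['dist'],M.round(3).tolist(), (d>0).mean())
E
```

```text
pics
{'time': 0.0, 'q': array([ 6.90982085e+01,  5.01050216e+00,  1.00334945e+01,  9.50990784e+01,
       -1.74055848e-03,  9.00002279e+01]), 'qd': array([ 0.07003965, -0.09152526, -0.0338703 , -0.04392673,  0.09690913,
       -0.04377852]), 'joint_efforts': array([-1.55561946e-03, -5.20387602e+01,  4.64806902e+01,  1.61249080e-02,
       -1.03866364e-04, -3.24391999e-05]), 'ee_pos': array([0.19615695, 0.51361368, 0.25258019]), 'tcp_rot': array([-1.79923914e+02,  1.74085959e-03,  1.59097983e+02]), 'wrist_force': array([ 0.22768359, -0.24555312,  0.31976868]), 'torque': array([-0.01415399, -0.00071492, -0.01307906]), 'grasp_force': 0.0, 'opening': 0.0855694477010912}
scene 491.82583062450465 491.82583062450465 272.91645483049183 207.78437658419207 [-0.13062572  0.          0.          0.          0.        ] [[0.075, -0.798, 0.597, 1.211], [0.997, 0.061, -0.043, -0.069], [-0.002, 0.599, 0.801, 1.113], [0.0, 0.0, 0.0, 1.0]] 0.9958673469387755
top 483.23408285577386 483.23408285577386 278.0536485283421 210.18624333532495 [-0.12223202  0.          0.          0.          0.        ] [[-0.005, 0.985, -0.173, 0.239], [-1.0, -0.004, 0.006, -0.015], [0.005, 0.174, 0.985, 1.582], [0.0, 0.0, 0.0, 1.0]] 0.9959608843537415
wrist 366.14043304196565 366.14043304196565 280.63656873068464 211.81924278506932 [-0.08372623  0.          0.          0.          0.        ] [[0.356, -0.883, -0.307, 0.116], [0.934, 0.336, 0.117, 0.545], [-0.0, -0.329, 0.944, 0.373], [0.0, 0.0, 0.0, 1.0]] 0.9961054421768708
```

View pics/top0.png

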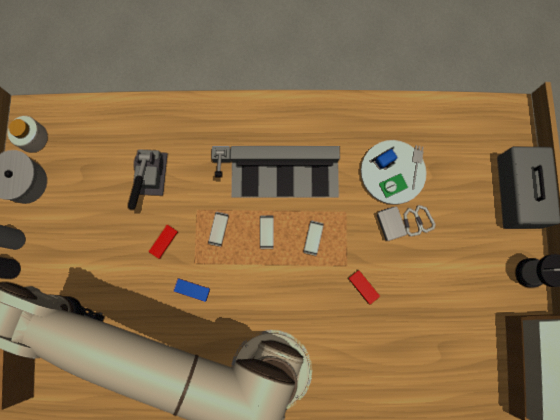

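View pics/scene0.png

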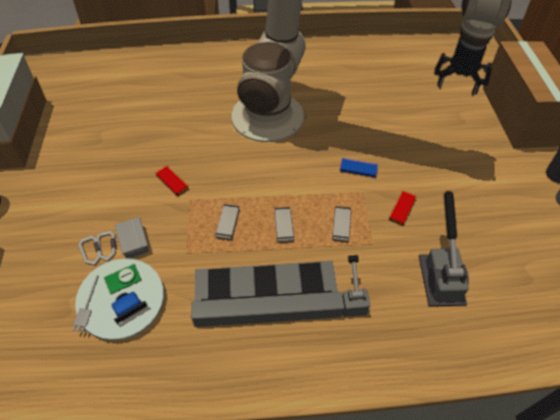

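The top view shows three packs on the mat at about (219,230), (267,232) and (314,238), with the pads at (250,180), (285,180) and (320,180). The contact lever knob is near (218,174), the dynamo is at the left with its grip near (135,193), and the turntable is at the right. The scene view agrees. The contact lever looks lowered.

```bash
cat >> h.py <<'E'
def blobs(mask,amin,amax=1e9):
    n,l,s,c=cv2.connectedComponentsWithStats(mask.astype(np.uint8))
    return [(l==k,s[k],c[k]) for k in range(1,n) if amin<=s[k][4]<=amax]
def rect(i,M,mask,z):
    c,_=cv2.findContours(mask.astype(np.uint8),cv2.RETR_EXTERNAL,cv2.CHAIN_APPROX_NONE)
    c=max(c,key=cv2.contourArea).reshape(-1,2)
    P=onplane(i,M,c,z)[:,:2]
    (cx,cy),(w,h),a=cv2.minAreaRect((P*1000).astype(np.float32))
    if w<h: w,h,a=h,w,a+90
    return np.array([cx/1000,cy/1000]),w,h,(a+90)%180-90
E
python3 - <<'E'
from h import *
for n in ('top','scene'):
    z=np.load(n+'0.npz');p,d,M=z['p'],z['d'],z['M'];i=camera_info(n)
    h=cv2.cvtColor(p,cv2.COLOR_RGB2HSV)
    v,u=np.mgrid[:420,:560];uv=np.c_[u.ravel(),v.ravel()]
    o,dr,_=rays(i,M,uv); W=(o+dr*d.reshape(-1,1)).reshape(420,560,3)
    x,y,zz=W[...,0],W[...,1],W[...,2]
    print(n)
    pk=(h[...,1]<60)&(h[...,2]>120)&(x>.25)&(x<.52)&(abs(y)<.3)&(zz<.05)
    for m,s,c in blobs(pk,40): print('pack',rect(i,M,m,.018),s[4],np.median(zz[m]).round(4))
    bk=(h[...,2]<45)&(x>.45)&(x<.72)&(abs(y)<.3)&(zz<.01)
    for m,s,c in blobs(bk,60): print('pad',rect(i,M,m,0),s[4],np.median(zz[m]).round(4))
    kn=(h[...,2]<50)&(zz>.03)&(x>.45)&(x<.8)&(y<.7)&(y>.15)
    for m,s,c in blobs(kn,15): print('dark-high',W[m].min(0).round(3),np.median(W[m],0).round(3),W[m].max(0).round(3),s,c.round(1))
    for nm,mm in (('all',(zz>.03)&(x>.45)&(x<.85)&(y>.1)&(y<.75)),):
        for m,s,c in blobs(mm,60): print(nm,np.percentile(W[m],2,0).round(3),np.percentile(W[m],98,0).round(3),s[4])
    mt=(h[...,0]<14)&(h[...,1]>120)&(x>.2)&(x<.55)&(abs(y)<.35)&(h[...,2]>90)
    bl=blobs(cv2.morphologyEx(mt.astype(np.uint8),cv2.MORPH_OPEN,np.ones((3,3))),800)
    for m,s,c in bl: print('mat',rect(i,M,m,0),s[4])
E
```

```text
top
pack (array([0.45416351, 0.17249722]), 92.00130462646484, 42.461204528808594, -13.022865295410156) 363 0.0166
pack (array([0.44383249, 0.01564174]), 88.83849334716797, 39.32970428466797, -0.188323974609375) 363 0.0168
pack (array([ 0.42331119, -0.13818793]), 92.58921813964844, 43.40887451171875, -13.7593994140625) 376 0.0169
pad (array([0.61935785, 0.07307169]), 100.63523864746094, 54.16133499145508, 0.17049568891525269) 467 0.0
pad (array([ 0.61879559, -0.04500539]), 100.22763061523438, 54.131832122802734, -0.21286773681640625) 452 0.0005
pad (array([ 0.61837762, -0.1636734 ]), 100.3818588256836, 54.316444396972656, -0.11634063720703125) 454 0.0003
dark-high [0.655 0.377 0.065] [0.668 0.38  0.087] [0.687 0.411 0.109] [145 153  10  13  40] [150.8 160.1]
dark-high [0.493 0.36  0.03 ] [0.58  0.404 0.147] [0.701 0.426 0.187] [128 153  35  56 432] [143.5 185.1]
dark-high [0.609 0.155 0.095] [0.617 0.166 0.103] [0.627 0.175 0.109] [215 171   7   6  39] [217.9 173.6]
all [0.61  0.101 0.033] [0.724 0.192 0.106] 521
all [0.499 0.362 0.037] [0.707 0.445 0.181] 1251
scene
pack (array([ 0.4
[... 674 characters left out ...]
556 0.41  0.161] [0.607 0.423 0.187] [445 192  11  47 364] [449.9 215.1]
dark-high [0.599 0.36  0.03 ] [0.702 0.371 0.047] [0.716 0.435 0.072] [427 255  38  44 362] [440.4 284.5]
dark-high [0.617 0.155 0.097] [0.624 0.165 0.104] [0.63  0.175 0.108] [349 256   9   6  42] [352.9 258.6]
dark-high [0.664 0.377 0.071] [0.682 0.38  0.091] [0.695 0.405 0.107] [442 268  11  15  68] [444.8 275.7]
dark-high [0.679 0.421 0.072] [0.692 0.424 0.086] [0.696 0.427 0.104] [458 275   8   7  30] [462.1 278.2]
dark-high [0.725 0.15  0.031] [0.726 0.172 0.037] [0.729 0.191 0.047] [350 308  18   5  48] [358.5 309.6]
all [0.512 0.365 0.034] [0.712 0.441 0.18 ] 2293
all [0.618 0.102 0.032] [0.727 0.192 0.104] 1023
```

```bash
python3 -c "
import workcell;print([a for a in dir(workcell) if a[0]!='_']); print(getattr(workcell,'tip_extent',None)); print(workcell.camera_info('wrist'))"
```

```text
['PlanningError', 'camera', 'camera_info', 'get_obs', 'job_done', 'tip_extent']
0.022
{'fx': 366.14043304196565, 'fy': 366.14043304196565, 'cx': 280.63656873068464, 'cy': 211.81924278506932, 'dist': array([-0.08372623,  0.        ,  0.        ,  0.        ,  0.        ]), 'hand_eye': array([[ 6.57078017e-04,  9.44456958e-01,  3.28634483e-01,
         8.59514178e-02],
       [ 9.99999162e-01, -2.53907697e-04, -1.26971634e-03,
         3.49520124e-04],
       [-1.11574961e-03,  3.28635042e-01, -9.44456333e-01,
        -1.20447007e-01],
       [ 0.00000000e+00,  0.00000000e+00,  0.00000000e+00,
         1.00000000e+00]])}
```

servo_tool(rows=[{"offset":[-0.5,-0.28,0],"yaw":0,"claw":0},{"offset":[-1,-0.56,0],"yaw":0,"claw":0},{"offset":[-1,-0.56,0],"yaw":0,"claw":0}], squeeze=30)

```text
time: 0.52
ee_pos: [0.2714, 0.4236, 0.2535]
tcp_rot: [180.0, 0.0, 158.9]
wrist_force: [-0.7, 0.5, -0.3]
opening: 0.0851
grasp_force: 0.0
```

servo_tool(rows=[{"offset":[-0.5,-0.28,0],"yaw":0,"claw":0},{"offset":[-1,-0.56,0],"yaw":0,"claw":0},{"offset":[-1,-0.56,0],"yaw":0,"claw":0}])

```text
time: 0.9
ee_pos: [0.3446, 0.3361, 0.2533]
tcp_rot: [-180.0, 0.0, 158.9]
wrist_force: [-0.0, 0.1, 0.2]
opening: 0.0854
grasp_force: 0.0
```

servo_tool(rows=[{"offset":[-0.5,-0.28,0],"yaw":0,"claw":0},{"offset":[-1,-0.56,0],"yaw":0,"claw":0},{"offset":[-1,-0.56,0],"yaw":0,"claw":0}])

```text
time: 1.27
ee_pos: [0.4178, 0.2486, 0.2529]
tcp_rot: [-180.0, -0.0, 158.9]
wrist_force: [-0.5, 0.0, -0.2]
opening: 0.0855
grasp_force: 0.0
```

servo_tool(rows=[{"offset":[-0.5,-0.28,0],"yaw":-0.05,"claw":0},{"offset":[-1,-0.56,0],"yaw":-0.1,"claw":0},{"offset":[-1,-0.56,0],"yaw":-0.116,"claw":0},{"offset":[-1,-0.56,0],"yaw":-0.116,"claw":0},{"offset":[-1,-0.56,0],"yaw":-0.116,"claw":0}])

```text
time: 1.9
ee_pos: [0.4894, 0.1633, 0.2533]
tcp_rot: [180.0, -0.0, -180.0]
wrist_force: [-0.2, 0.5, -0.4]
opening: 0.0853
grasp_force: 0.0
```

Run:
```python
from h import *
p,d,i,M=shot('wrist'); cv2.imwrite('pics/w1.png',p[:,:,::-1]); np.savez('w1.npz',p=p,d=d,M=M)
print(get_obs()['q'].round(1))
h=cv2.cvtColor(p,cv2.COLOR_RGB2HSV)
v,u=np.mgrid[:420,:560];uv=np.c_[u.ravel(),v.ravel()]
o,dr,_=rays(i,M,uv); W=(o+dr*d.reshape(-1,1)).reshape(420,560,3)
x,y,z=W[...,0],W[...,1],W[...,2]
kn=(h[...,2]<60)&(z>.075)&(x>.58)&(x<.66)&(y>.14)&(y<.2)
for m,s,c in blobs(kn,30): print('knob',W[m].min(0).round(3),np.median(W[m],0).round(3),W[m].max(0).round(3),s,c)
st=(z>.05)&(z<.06)&(x>.6)&(y>-.2)&(y<.13)
for m,s,c in blobs(st,200): print('stop',np.percentile(W[m],[1,50,99],axis=0).round(4).tolist())
br=(z>.025)&(z<.05)&(x>.6)&(y>-.2)&(y<.13)
for m,s,c in blobs(br,200): print('bar',np.percentile(W[m],[1,50,99],axis=0).round(4).tolist())
```

```text
[18.4  0.3  5.2 94.9  0.  18.4]
knob [0.607 0.156 0.093] [0.613 0.168 0.104] [0.624 0.179 0.108] [271 323  27  22 516] [284.4379845  333.61821705]
stop [[0.6792, -0.1698, 0.0503], [0.6861, -0.1375, 0.0546], [0.7222, -0.0525, 0.0565]]
stop [[0.6799, 0.0322, 0.0505], [0.7, 0.0825, 0.0551], [0.7233, 0.129, 0.0566]]
bar [[0.6633, -0.1705, 0.0256], [0.675, -0.0999, 0.0334], [0.6814, -0.0286, 0.0494]]
bar [[0.664, 0.0427, 0.0255], [0.6792, 0.0842, 0.0338], [0.6821, 0.1286, 0.0495]]
```

View pics/w1.png

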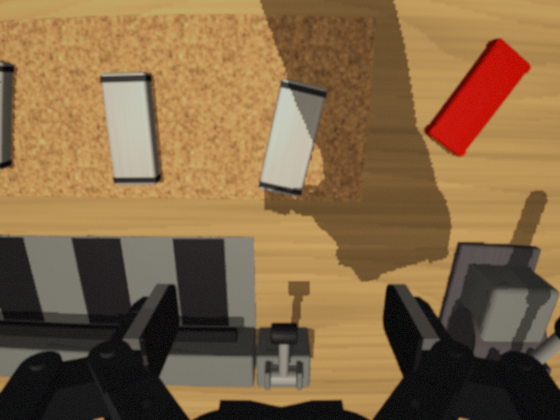

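The wrist view shows the knob at (284,333) with its shadow in front. The lever points towards the robot, nearly lowered. I'll pinch the knob.

servo_tool(rows=[{"offset":[-0.5,0.02,0.25],"yaw":0,"claw":0},{"offset":[-1,0.045,0.5],"yaw":0,"claw":0},{"offset":[-1,0.045,0.5],"yaw":0,"claw":0},{"offset":[-1,0.045,0.5],"yaw":0,"claw":0}], squeeze=25)

```text
time: 2.45
ee_pos: [0.5894, 0.167, 0.2034]
tcp_rot: [-180.0, -0.0, -180.0]
wrist_force: [-0.8, -0.0, -0.4]
opening: 0.0854
grasp_force: 0.0
```

servo_tool(rows=[{"offset":[-0.28,0,0.2],"yaw":0,"claw":0},{"offset":[-0.28,0,0.6],"yaw":0,"claw":0},{"offset":[-0.28,0,1],"yaw":0,"claw":0},{"offset":[-0.28,0,1],"yaw":0,"claw":0},{"offset":[-0.28,0,1],"yaw":0,"claw":0}])

```text
time: 3.08
ee_pos: [0.6183, 0.1668, 0.1064]
tcp_rot: [179.9, 0.2, -180.0]
wrist_force: [0.0, -0.6, -0.0]
opening: 0.0854
grasp_force: 0.0
```

servo_tool(rows=[{"offset":[0,0,0],"yaw":0,"claw":0.5},{"offset":[0,0,0],"yaw":0,"claw":0.8},{"offset":[0,0,0],"yaw":0,"claw":1},{"offset":[0,0,0],"yaw":0,"claw":1},{"offset":[0,0,0],"yaw":0,"claw":1},{"offset":[0,0,0],"yaw":0,"claw":1},{"offset":[0,0,0],"yaw":0,"claw":1}])

```text
time: 3.95
ee_pos: [0.618, 0.1662, 0.1034]
tcp_rot: [-180.0, 0.0, 180.0]
wrist_force: [-2.2, -2.0, 3.0]
opening: 0.0232
grasp_force: 31.3
```

servo_tool(rows=[{"offset":[-0.05,0,-0.1],"yaw":0,"claw":1},{"offset":[-0.11,0,-0.2],"yaw":0,"claw":1},{"offset":[-0.19,0,-0.285],"yaw":0,"claw":1},{"offset":[-0.268,0,-0.358],"yaw":0,"claw":1},{"offset":[-0.36,0,-0.42],"yaw":0,"claw":1},{"offset":[-0.46,0,-0.47],"yaw":0,"claw":1},{"offset":[-0.55,0,-0.505],"yaw":0,"claw":1},{"offset":[-0.643,0,-0.525],"yaw":0,"claw":1},{"offset":[-0.7,0,-0.533],"yaw":0,"claw":1},{"offset":[-0.73,0,-0.536],"yaw":0,"claw":1},{"offset":[-0.73,0,-0.536],"yaw":0,"claw":1}])

```text
time: 5.32
ee_pos: [0.6916, 0.166, 0.158]
tcp_rot: [-180.0, 0.1, 180.0]
wrist_force: [-3.4, -3.4, 3.2]
opening: 0.0232
grasp_force: 26.8
```

servo_tool(rows=[{"offset":[-0.05,0,0],"yaw":0,"claw":1},{"offset":[-0.08,0,0],"yaw":0,"claw":1},{"offset":[-0.08,0,0],"yaw":0,"claw":1}])

```text
time: 5.7
ee_pos: [0.6988, 0.166, 0.1582]
tcp_rot: [-180.0, 0.0, 180.0]
wrist_force: [-6.2, -3.2, 5.6]
opening: 0.0232
grasp_force: 26.7
```

servo_tool(rows=[{"offset":[0.05,0,0],"yaw":0,"claw":0},{"offset":[0.05,0,0],"yaw":0,"claw":0},{"offset":[0.05,0,0],"yaw":0,"claw":0},{"offset":[0.05,0,0],"yaw":0,"claw":0},{"offset":[0.05,0,-0.5],"yaw":0,"claw":0},{"offset":[0.05,0,-0.9],"yaw":0,"claw":0},{"offset":[0.5,0,-0.9],"yaw":0,"claw":0},{"offset":[1,0,-0.9],"yaw":0,"claw":0},{"offset":[1,0,-0.9],"yaw":0,"claw":0},{"offset":[1,0,-0.9],"yaw":0,"claw":0}])

```text
time: 6.95
ee_pos: [0.5995, 0.1664, 0.2475]
tcp_rot: [180.0, 0.1, 180.0]
wrist_force: [-0.1, -0.0, 0.2]
opening: 0.0853
grasp_force: 0.0
```

servo_tool(rows=[{"offset":[0.5,-0.3,0],"yaw":0,"claw":0},{"offset":[1,-0.7,0.4],"yaw":0,"claw":0},{"offset":[1,-1,0.4],"yaw":0,"claw":0},{"offset":[1,-1,0.4],"yaw":0,"claw":0},{"offset":[1,-1,0.4],"yaw":0,"claw":0}])

```text
time: 7.58
ee_pos: [0.5003, 0.0665, 0.2075]
tcp_rot: [180.0, 0.1, 179.9]
wrist_force: [-0.0, 0.5, -0.7]
opening: 0.0852
grasp_force: 0.0
```

```bash
cat >> h.py <<'E'
def world(i,M,d):
    v,u=np.mgrid[:420,:560]; o,dr,_=rays(i,M,np.c_[u.ravel(),v.ravel()])
    return (o+dr*d.reshape(-1,1)).reshape(420,560,3)
def look(n='wrist',save=None):
    p,d,i,M=shot(n); W=world(i,M,d); x,y,z=W[...,0],W[...,1],W[...,2]
    if save: cv2.imwrite(f'pics/{save}.png',p[:,:,::-1])
    h=cv2.cvtColor(p,cv2.COLOR_RGB2HSV)
    hi=(z>.010)&(z<.024)&(x>.25)&(x<.7)&(y>-.3)&(y<.3)&(d>0)&(h[...,1]<90)
    hi=cv2.morphologyEx(hi.astype(np.uint8),cv2.MORPH_OPEN,np.ones((3,3)))
    for m,s,c in blobs(hi,120):
        e=s[0]==0 or s[1]==0 or s[0]+s[2]>=560 or s[1]+s[3]>=420
        r=rect(i,M,m,.018); 
        if r[2]>25: print('pack','EDGE' if e else '',r[0].round(4),*np.round(r[1:],1),'z',np.median(z[m]).round(4))
    pad=(h[...,2]<50)&(z<.006)&(x>.52)&(x<.7)&(abs(y)<.3)&(d>0)
    for m,s,c in blobs(pad,300): 
        if s[0]>0 and s[0]+s[2]<560: print('pad',W[m][:,0].min().round(4),'y',np.percentile(W[m][:,1],[1,99]).mean().round(4),s[4])
    st=(abs(z-.055)<.004)&(x>.6)&(y>-.3)&(y<.12)&(d>0)
    if st.sum()>50: print('stop edge x',np.percentile(x[st],[1,3]).round(4))
    kn=(h[...,2]<70)&(z>.075)&(x>.58)&(x<.72)&(y>.14)&(y<.2)
    for m,s,c in blobs(kn,20): print('knob',W[m].min(0).round(3),np.median(W[m],0).round(3),W[m].max(0).round(3))
    return p,d,i,M,W,h
E
python3 - <<'E'
from h import *
look('wrist','w2'); look('top');look('scene')
E
```

```text
pack  [ 0.4239 -0.1345] 108.8 47.0 -13.0 z 0.0176
pack  [0.4438 0.0164] 108.2 44.1 -0.0 z 0.0178
pack  [0.4537 0.1725] 108.5 45.7 -12.7 z 0.0179
pad 0.5647 y -0.1636 4603
pad 0.5646 y -0.0449 3432
pad 0.5655 y 0.0669 5256
stop edge x [0.6795 0.68  ]
pack  [0.4394 0.1854] 79.2 26.1 0.8 z 0.0175
pack  [ 0.4229 -0.1387] 107.7 41.1 -15.0 z 0.0172
pad 0.5675 y -0.0467 466
pad 0.5673 y -0.1649 458
stop edge x [0.6681 0.6782]
pack  [ 0.4285 -0.1384] 108.2 43.7 -12.9 z 0.0171
pack  [0.4601 0.1723] 109.0 43.2 -12.7 z 0.0176
pack  [0.45   0.0143] 108.6 43.0 -0.3 z 0.0176
pad 0.5673 y 0.0717 503
pad 0.5689 y -0.046 504
pad 0.5651 y -0.1645 514
stop edge x [0.6827 0.684 ]
knob [0.681 0.154 0.081] [0.695 0.164 0.156] [0.704 0.176 0.162]
```

View pics/w2.png

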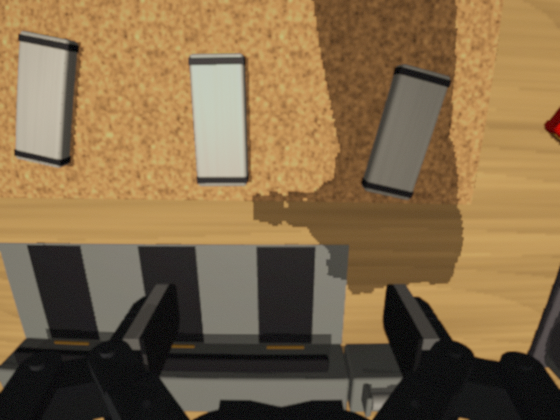

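The wrist view shows all three packs at about (47,100), (220,120) and (407,130), with the lever raised (knob z ≈ 0.15). I'll start with the left pack, which goes to pad3.

servo_tool(rows=[{"offset":[0.3,0.5,0.2],"yaw":0,"claw":0},{"offset":[0.64,1,0.7],"yaw":0,"claw":0},{"offset":[0.64,1,0.7],"yaw":0,"claw":0},{"offset":[0.64,1,0.7],"yaw":0,"claw":0}], squeeze=25)

```text
time: 8.22
ee_pos: [0.4349, 0.1671, 0.1369]
tcp_rot: [-180.0, -0.0, -179.9]
wrist_force: [0.6, -0.1, 0.7]
opening: 0.0855
grasp_force: 0.0
```

servo_tool(rows=[{"offset":[0,0.1,0.2],"yaw":0.04,"claw":0},{"offset":[0,0.1,0.5],"yaw":0.071,"claw":0},{"offset":[0,0.1,0.8],"yaw":0.071,"claw":0},{"offset":[0,0.1,1],"yaw":0.071,"claw":0},{"offset":[0,0.1,1],"yaw":0.071,"claw":0}])

```text
time: 8.85
ee_pos: [0.4357, 0.1756, 0.0369]
tcp_rot: [-180.0, -0.0, 167.1]
wrist_force: [-1.1, 0.2, 0.6]
opening: 0.0856
grasp_force: 0.0
```

servo_tool(rows=[{"offset":[0,0,0.13],"yaw":0,"claw":0},{"offset":[0,0,0.13],"yaw":0,"claw":0},{"offset":[0,0,0.13],"yaw":0,"claw":0.3},{"offset":[0,0,0.13],"yaw":0,"claw":0.5},{"offset":[0,0,0.13],"yaw":0,"claw":1},{"offset":[0,0,0.13],"yaw":0,"claw":1},{"offset":[0,0,0.13],"yaw":0,"claw":1},{"offset":[0,0,0.13],"yaw":0,"claw":1}])

```text
time: 9.85
ee_pos: [0.4354, 0.1766, 0.0245]
tcp_rot: [179.9, 0.1, 167.2]
wrist_force: [-0.4, 1.3, 5.3]
opening: 0.0436
grasp_force: 26.7
```

servo_tool(rows=[{"offset":[0,0,0],"yaw":-0.025,"claw":1},{"offset":[0,0,0],"yaw":-0.05,"claw":1},{"offset":[0,0,0],"yaw":-0.071,"claw":1},{"offset":[0,0,0],"yaw":-0.071,"claw":1},{"offset":[0,0,0],"yaw":-0.071,"claw":1}])

```text
time: 10.48
ee_pos: [0.4356, 0.1764, 0.0245]
tcp_rot: [180.0, 0.1, 180.0]
wrist_force: [0.1, -0.6, 4.1]
opening: 0.0436
grasp_force: 17.3
```

servo_tool(rows=[{"offset":[-0.12,-0.13,0],"yaw":0,"claw":1},{"offset":[-0.25,-0.26,0],"yaw":0,"claw":1},{"offset":[-0.4,-0.4,0],"yaw":0,"claw":1},{"offset":[-0.55,-0.55,0],"yaw":0,"claw":1},{"offset":[-0.7,-0.7,0],"yaw":0,"claw":1},{"offset":[-0.85,-0.85,0],"yaw":0,"claw":1},{"offset":[-1,-1,0],"yaw":0,"claw":1},{"offset":[-1,-1,0],"yaw":0,"claw":1},{"offset":[-1,-1,0],"yaw":0,"claw":1}])

```text
time: 11.6
ee_pos: [0.5362, 0.0757, 0.0246]
tcp_rot: [-179.9, 0.1, 179.9]
wrist_force: [2.8, -3.1, 5.6]
opening: 0.0435
grasp_force: 26.2
```

Run:
```python
from h import *
o=get_obs();print(o['ee_pos'],o['tcp_rot'],o['opening'])
look('wrist','w3')
```

```text
[0.53620208 0.07565191 0.02457824] [-1.79946970e+02  1.42668963e-01  1.79923111e+02] 0.043532387989595384
pack EDGE [0.4598 0.0176] 76.1 45.8 -0.9 z 0.0177
pack  [0.5439 0.0769] 91.9 70.0 -0.0 z 0.0179
pad 0.5642 y 0.0481 628
```

View pics/w3.png

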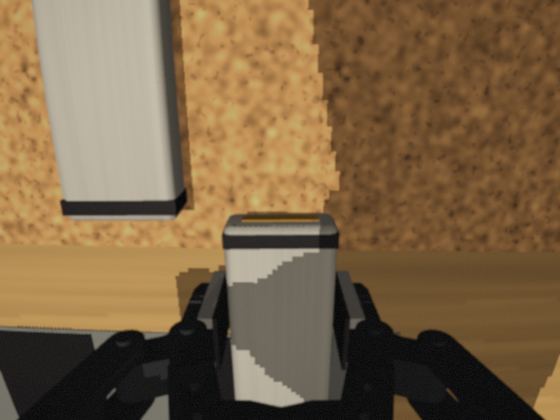

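The pack is held square and centred between the fingers, with its near end at about (280,216). I'll carry on to the stop.

servo_tool(rows=[{"offset":[-0.12,-0.03,0],"yaw":0,"claw":1},{"offset":[-0.25,-0.035,0],"yaw":0,"claw":1},{"offset":[-0.38,-0.035,0],"yaw":0,"claw":1},{"offset":[-0.5,-0.035,0],"yaw":0,"claw":1},{"offset":[-0.62,-0.035,0],"yaw":0,"claw":1},{"offset":[-0.66,-0.035,0],"yaw":0,"claw":1},{"offset":[-0.66,-0.035,0],"yaw":0,"claw":1},{"offset":[-0.66,-0.035,0],"yaw":0,"claw":1}])

```text
time: 12.65
ee_pos: [0.5998, 0.073, 0.0246]
tcp_rot: [180.0, -0.1, 180.0]
wrist_force: [-8.8, -0.1, 12.0]
opening: 0.0433
grasp_force: 27.2
```

servo_tool(rows=[{"offset":[-0.01,0,0],"yaw":0,"claw":1},{"offset":[-0.02,0,0],"yaw":0,"claw":1},{"offset":[-0.03,0,0],"yaw":0,"claw":1},{"offset":[-0.04,0,0],"yaw":0,"claw":1},{"offset":[-0.04,0,0],"yaw":0,"claw":1}])

```text
time: 13.28
ee_pos: [0.6032, 0.073, 0.0245]
tcp_rot: [180.0, -0.2, -180.0]
wrist_force: [-12.0, -0.4, 14.1]
opening: 0.0434
grasp_force: 27.4
```

Run:
```python
from h import *
o=get_obs();print(o['ee_pos'],o['wrist_force'])
look('wrist'); look('scene','s4')
```

```text
[0.60323632 0.07299751 0.02454381] [-12.02887019  -0.3793892   14.10526916]
pack  [0.6106 0.074 ] 91.7 71.5 0.7 z 0.0179
pad 0.5643 y 0.0965 593
pad 0.5703 y 0.0465 478
pad 0.6288 y 0.0465 559
stop edge x [0.6001 0.6003]
pack  [ 0.4296 -0.1391] 109.5 43.4 -13.8 z 0.0174
pack  [0.45   0.0143] 108.6 43.0 -0.3 z 0.0175
pack  [0.6171 0.0735] 71.6 44.6 -2.9 z 0.0174
pad 0.567 y -0.046 507
pad 0.5662 y -0.1646 519
stop edge x [0.6085 0.6789]
knob [0.682 0.154 0.076] [0.696 0.164 0.152] [0.703 0.175 0.163]
```

Run:
```python
from h import *
for n in('wrist','scene','top'):
    p,d,i,M=shot(n); W=world(i,M,d); x,y,z=W[...,0],W[...,1],W[...,2]
    m=(z>.013)&(abs(y-.073)<.012)&(x>.5)&(d>0)&(z<.03)
    print(n,np.sort(x[m])[[0,3,10]].round(4))
    m=(abs(y-.015)<.012)&(z>.013)&(x>.35)&(x<.55)&(d>0)&(z<.03)
    if m.any(): print('mid pack ends',np.sort(x[m])[[0,3,-4,-1]].round(4))
    if n=='scene':
        c=p[180:350,150:420]; cv2.imwrite('pics/s5.png',cv2.resize(c,None,fx=2.5,fy=2.5,interpolation=cv2.INTER_CUBIC)[:,:,::-1])
```

```text
wrist [0.5664 0.5668 0.5669]
mid pack ends [0.489  0.4891 0.4993 0.4998]
scene [0.5803 0.5817 0.5857]
mid pack ends [0.3905 0.3919 0.5003 0.5018]Traceback (most recent call last):
  File "<stdin>", line 5, in <module>
IndexError: index 0 is out of bounds for axis 0 with size 0
```

View pics/s5.png

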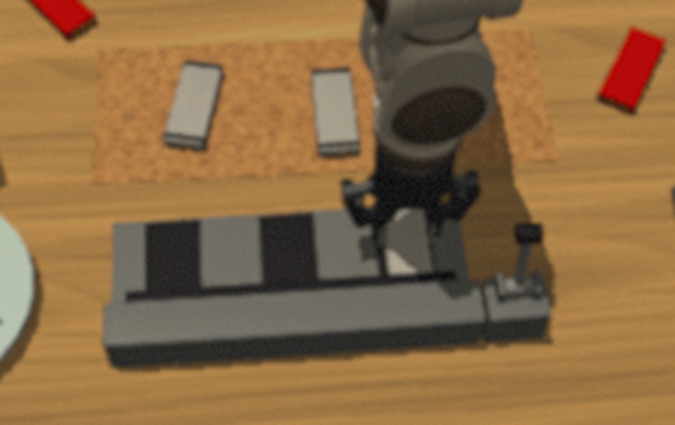

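servo_tool(rows=[{"offset":[-0.015,0,0],"yaw":0,"claw":1},{"offset":[-0.03,0,0],"yaw":0,"claw":1},{"offset":[-0.03,0,0],"yaw":0,"claw":1},{"offset":[-0.03,0,0],"yaw":0,"claw":1}])

```text
time: 14.02
ee_pos: [0.6059, 0.073, 0.0245]
tcp_rot: [180.0, -0.2, -180.0]
wrist_force: [-14.3, -0.7, 15.5]
opening: 0.0437
grasp_force: 27.5
```

Run:
```python
from h import *
print(get_obs()['wrist_force'])
p,d,i,M=shot('wrist'); W=world(i,M,d); x,y,z=W[...,0],W[...,1],W[...,2]
m=(z>.013)&(abs(y-.073)<.012)&(x>.5)&(d>0)&(z<.03)
print(np.sort(x[m])[[0,3,10]].round(4))
```

```text
[-14.29899201  -0.65037517  15.50780763]
[0.5691 0.5695 0.5697]
```

servo_tool(rows=[{"offset":[-0.015,0,-0.003],"yaw":0,"claw":1},{"offset":[-0.03,0,-0.003],"yaw":0,"claw":1},{"offset":[-0.03,0,-0.003],"yaw":0,"claw":1},{"offset":[-0.03,0,-0.003],"yaw":0,"claw":1}])

```text
time: 14.58
ee_pos: [0.6069, 0.073, 0.0243]
tcp_rot: [180.0, -0.5, -180.0]
wrist_force: [-22.8, 0.1, 18.4]
opening: 0.0429
grasp_force: 28.1
```

```bash
cat > near.py <<'E'
from h import *
import sys
yc=float(sys.argv[1])
o=get_obs();print(o['wrist_force'].round(1),o['ee_pos'].round(4))
p,d,i,M=shot('wrist'); W=world(i,M,d); x,y,z=W[...,0],W[...,1],W[...,2]
m=(z>.013)&(abs(y-yc)<.012)&(x>.5)&(d>0)&(z<.03)
print('near end',np.sort(x[m])[[0,3,10]].round(4),'y mid',np.percentile(y[(z>.014)&(z<.022)&(abs(y-yc)<.04)&(x>.53)&(x<.58)&(d>0)],[1,99]).round(4))
E
python3 near.py .073
```

```text
[-22.8   0.1  18.4] [0.6069 0.073  0.0243]
near end [0.5691 0.5696 0.5697] y mid [0.0521 0.0954]
```

servo_tool(rows=[{"offset":[0.02,0,0],"yaw":0,"claw":0},{"offset":[0.02,0,0],"yaw":0,"claw":0},{"offset":[0.02,0,0],"yaw":0,"claw":0},{"offset":[0.02,0,0],"yaw":0,"claw":0},{"offset":[0.02,0,-0.3],"yaw":0,"claw":0},{"offset":[0.02,0,-0.7],"yaw":0,"claw":0},{"offset":[0.02,0,-1],"yaw":0,"claw":0},{"offset":[0.02,0,-1],"yaw":0,"claw":0}])

```text
time: 15.62
ee_pos: [0.6103, 0.0729, 0.127]
tcp_rot: [180.0, 0.3, 180.0]
wrist_force: [0.3, -0.4, -0.1]
opening: 0.0855
grasp_force: 0.0
```

servo_tool(rows=[{"offset":[0.5,-0.3,-0.3],"yaw":0,"claw":0},{"offset":[1,-0.58,-0.6],"yaw":0,"claw":0},{"offset":[1,-0.58,-0.6],"yaw":0,"claw":0},{"offset":[1,-0.58,-0.6],"yaw":0,"claw":0}])

```text
time: 16.12
ee_pos: [0.509, 0.0147, 0.1836]
tcp_rot: [180.0, 0.0, 179.9]
wrist_force: [0.2, 0.6, 0.1]
opening: 0.0853
grasp_force: 0.0
```

```bash
python3 - <<'E'
from h import *
print(get_obs()['ee_pos'])
look('wrist','w6');look('scene')
E
python3 near.py .073
```

```text
[0.50901889 0.01472918 0.18363171]
pack  [ 0.4239 -0.1353] 108.6 46.6 -13.4 z 0.0176
pack  [0.4438 0.0159] 107.6 43.4 -0.0 z 0.0178
pack  [0.6247 0.0174] 228.9 118.7 89.0 z 0.018
pad 0.5648 y -0.1636 4723
pad 0.5641 y 0.072 1237
pad 0.5651 y -0.0459 5925
stop edge x [0.6794 0.6797]
pack  [ 0.4288 -0.1387] 108.8 43.6 -13.3 z 0.0174
pack  [0.4504 0.0144] 109.8 42.9 0.2 z 0.0176
pack  [0.6142 0.0723] 76.2 44.2 0.4 z 0.0173
pad 0.569 y -0.0461 503
pad 0.5682 y -0.1645 513
stop edge x [0.6828 0.684 ]
knob [0.685 0.154 0.105] [0.695 0.164 0.157] [0.701 0.176 0.163]
[0.2 0.3 0. ] [0.5092 0.0152 0.1828]
near end [0.5691 0.5692 0.5697] y mid [0.052  0.0953]
```

View pics/w6.png

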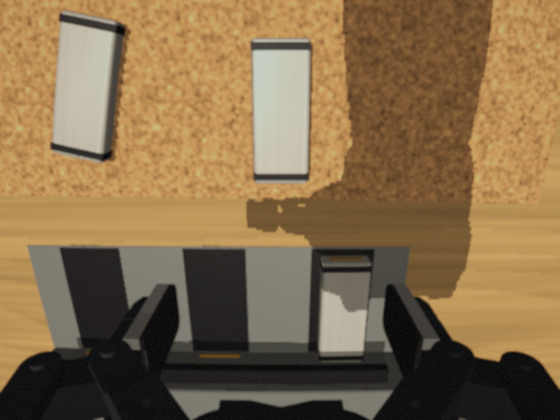

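Pack 1 is home at (345,308), square on its pad. Next is the middle pack.

servo_tool(rows=[{"offset":[0.4,0,0.2],"yaw":0,"claw":0},{"offset":[0.845,0.005,0.7],"yaw":0,"claw":0},{"offset":[0.845,0.005,0.7],"yaw":0,"claw":0},{"offset":[0.845,0.005,0.7],"yaw":0,"claw":0}], squeeze=25)

```text
time: 16.77
ee_pos: [0.425, 0.0157, 0.1142]
tcp_rot: [180.0, 0.0, -180.0]
wrist_force: [1.3, 0.3, 0.6]
opening: 0.0856
grasp_force: 0.0
```

servo_tool(rows=[{"offset":[0,0,0.3],"yaw":0,"claw":0},{"offset":[0,0,0.6],"yaw":0,"claw":0},{"offset":[0,0,0.8],"yaw":0,"claw":0},{"offset":[0,0,0.88],"yaw":0,"claw":0},{"offset":[0,0,0.88],"yaw":0,"claw":0.3},{"offset":[0,0,0.88],"yaw":0,"claw":0.5},{"offset":[0,0,0.88],"yaw":0,"claw":1},{"offset":[0,0,0.88],"yaw":0,"claw":1},{"offset":[0,0,0.88],"yaw":0,"claw":1},{"offset":[0,0,0.88],"yaw":0,"claw":1}])

```text
time: 18.02
ee_pos: [0.4254, 0.0153, 0.0275]
tcp_rot: [-180.0, 0.1, 180.0]
wrist_force: [0.3, -0.6, 4.8]
opening: 0.0435
grasp_force: 26.1
```

servo_tool(rows=[{"offset":[-0.12,-0.08,0],"yaw":0,"claw":1},{"offset":[-0.25,-0.16,0],"yaw":0,"claw":1},{"offset":[-0.4,-0.25,0],"yaw":0,"claw":1},{"offset":[-0.55,-0.34,0],"yaw":0,"claw":1},{"offset":[-0.7,-0.43,0],"yaw":0,"claw":1},{"offset":[-0.85,-0.52,0],"yaw":0,"claw":1},{"offset":[-1,-0.61,0],"yaw":0,"claw":1},{"offset":[-1,-0.61,0],"yaw":0,"claw":1},{"offset":[-1,-0.61,0],"yaw":0,"claw":1}])

```text
time: 19.15
ee_pos: [0.5259, -0.0461, 0.0275]
tcp_rot: [-180.0, 0.2, 180.0]
wrist_force: [4.3, -2.8, 5.4]
opening: 0.0432
grasp_force: 26.3
```

servo_tool(rows=[{"offset":[-0.12,0,0],"yaw":0,"claw":1},{"offset":[-0.25,0,0],"yaw":0,"claw":1},{"offset":[-0.38,0,0],"yaw":0,"claw":1},{"offset":[-0.5,0,0],"yaw":0,"claw":1},{"offset":[-0.62,0,0],"yaw":0,"claw":1},{"offset":[-0.72,0,0],"yaw":0,"claw":1},{"offset":[-0.75,0,0],"yaw":0,"claw":1},{"offset":[-0.75,0,0],"yaw":0,"claw":1}])

```text
time: 20.15
ee_pos: [0.598, -0.0456, 0.0275]
tcp_rot: [180.0, -0.2, 180.0]
wrist_force: [-12.3, -0.4, 16.7]
opening: 0.0435
grasp_force: 27.6
```

```bash
python3 near.py -.0458
```

```text
[-12.3  -0.4  16.7] [ 0.598  -0.0456  0.0275]
near end [0.5605 0.561  0.5611] y mid [-0.0661 -0.0231]
```

servo_tool(rows=[{"offset":[-0.03,0,0],"yaw":0,"claw":1},{"offset":[-0.06,0,0],"yaw":0,"claw":1},{"offset":[-0.08,0,0],"yaw":0,"claw":1},{"offset":[-0.1,0,0],"yaw":0,"claw":1},{"offset":[-0.11,0,0],"yaw":0,"claw":1},{"offset":[-0.11,0,0],"yaw":0,"claw":1},{"offset":[-0.11,0,0],"yaw":0,"claw":1}])

```text
time: 21.08
ee_pos: [0.6066, -0.0456, 0.0275]
tcp_rot: [180.0, -0.4, 180.0]
wrist_force: [-23.9, 0.9, 25.4]
opening: 0.0428
grasp_force: 28.4
```

```bash
python3 near.py -.0458
```

```text
[-23.9   0.9  25.4] [ 0.6066 -0.0456  0.0275]
near end [0.5684 0.5693 0.5695] y mid [-0.0661 -0.023 ]
```

servo_tool(rows=[{"offset":[0.02,0,0],"yaw":0,"claw":0},{"offset":[0.02,0,0],"yaw":0,"claw":0},{"offset":[0.02,0,0],"yaw":0,"claw":0},{"offset":[0.02,0,0],"yaw":0,"claw":0},{"offset":[0.02,0,-0.3],"yaw":0,"claw":0},{"offset":[0.02,0,-0.7],"yaw":0,"claw":0},{"offset":[0.02,0,-1],"yaw":0,"claw":0},{"offset":[0.02,0,-1],"yaw":0,"claw":0}])

```text
time: 22.12
ee_pos: [0.6097, -0.0458, 0.1289]
tcp_rot: [-180.0, 0.3, 180.0]
wrist_force: [0.6, -0.1, -1.0]
opening: 0.0855
grasp_force: 0.0
```

servo_tool(rows=[{"offset":[0.5,-0.4,-0.2],"yaw":0,"claw":0},{"offset":[1,-0.86,-0.4],"yaw":0,"claw":0},{"offset":[1,-0.86,-0.4],"yaw":0,"claw":0},{"offset":[1,-0.86,-0.4],"yaw":0,"claw":0}])

```text
time: 22.62
ee_pos: [0.5082, -0.1321, 0.1658]
tcp_rot: [180.0, 0.0, 179.9]
wrist_force: [1.2, -0.3, -0.1]
opening: 0.0854
grasp_force: 0.0
```

```bash
python3 near.py -.0458
python3 - <<'E'
from h import *
look('wrist');look('scene')
E
```

```text
[ 1.2 -0.3 -0.1] [ 0.5082 -0.1321  0.1658]
near end [0.5693 0.5696 0.5699] y mid [-0.0662 -0.0233]
pack EDGE [ 0.4235 -0.1376] 108.6 43.5 -13.6 z 0.0178
pack  [0.616  0.0707] 99.8 50.3 -1.2 z 0.018
pack  [ 0.6253 -0.1208] 207.9 116.9 -89.2 z 0.0179
pad 0.5645 y 0.0711 1053
pad 0.5636 y -0.1072 8120
stop edge x [0.6788 0.6792]
pack  [ 0.429  -0.1389] 109.3 43.1 -12.8 z 0.0173
pack  [0.6143 0.0724] 75.9 44.1 0.7 z 0.0173
pack  [ 0.6138 -0.0463] 76.2 43.8 -0.5 z 0.0173
pad 0.5674 y -0.1645 514
stop edge x [0.6827 0.684 ]
knob [0.685 0.154 0.081] [0.696 0.164 0.156] [0.703 0.176 0.162]
```

servo_tool(rows=[{"offset":[0.5,0,0.2],"yaw":0,"claw":0},{"offset":[1,0,0.5],"yaw":0,"claw":0},{"offset":[1,0,0.6],"yaw":0,"claw":0},{"offset":[1,0,0.6],"yaw":0,"claw":0}])

```text
time: 23.28
ee_pos: [0.4089, -0.1312, 0.1057]
tcp_rot: [180.0, -0.0, -180.0]
wrist_force: [-0.1, 0.9, 0.6]
opening: 0.0855
grasp_force: 0.0
```

servo_tool(rows=[{"offset":[0.03,0,0.2],"yaw":0.04,"claw":0},{"offset":[0.03,0,0.4],"yaw":0.074,"claw":0},{"offset":[0.03,0,0.6],"yaw":0.074,"claw":0},{"offset":[0.03,0,0.79],"yaw":0.074,"claw":0},{"offset":[0.03,0,0.79],"yaw":0.074,"claw":0.2},{"offset":[0.03,0,0.79],"yaw":0.074,"claw":0.5},{"offset":[0.03,0,0.79],"yaw":0.074,"claw":1},{"offset":[0.03,0,0.79],"yaw":0.074,"claw":1},{"offset":[0.03,0,0.79],"yaw":0.074,"claw":1},{"offset":[0.03,0,0.79],"yaw":0.074,"claw":1}])

```text
time: 24.52
ee_pos: [0.4066, -0.1321, 0.0287]
tcp_rot: [-180.0, 0.2, 166.7]
wrist_force: [0.7, -0.9, 4.8]
opening: 0.0432
grasp_force: 26.0
```

servo_tool(rows=[{"offset":[0,0,0],"yaw":-0.025,"claw":1},{"offset":[0,0,0],"yaw":-0.05,"claw":1},{"offset":[0,0,0],"yaw":-0.074,"claw":1},{"offset":[0,0,0],"yaw":-0.074,"claw":1},{"offset":[0,0,0],"yaw":-0.074,"claw":1}])

```text
time: 25.15
ee_pos: [0.4065, -0.1321, 0.0287]
tcp_rot: [-179.9, 0.2, 180.0]
wrist_force: [-0.4, -0.6, 5.9]
opening: 0.043
grasp_force: 25.8
```

servo_tool(rows=[{"offset":[-0.12,-0.04,0],"yaw":0,"claw":1},{"offset":[-0.25,-0.08,0],"yaw":0,"claw":1},{"offset":[-0.4,-0.12,0],"yaw":0,"claw":1},{"offset":[-0.55,-0.17,0],"yaw":0,"claw":1},{"offset":[-0.7,-0.22,0],"yaw":0,"claw":1},{"offset":[-0.85,-0.27,0],"yaw":0,"claw":1},{"offset":[-1,-0.317,0],"yaw":0,"claw":1},{"offset":[-1,-0.317,0],"yaw":0,"claw":1},{"offset":[-1,-0.317,0],"yaw":0,"claw":1}])

```text
time: 26.28
ee_pos: [0.5066, -0.1637, 0.0288]
tcp_rot: [-180.0, 0.2, 180.0]
wrist_force: [0.8, -0.8, 5.3]
opening: 0.043
grasp_force: 26.0
```

servo_tool(rows=[{"offset":[-0.13,0,0],"yaw":0,"claw":1},{"offset":[-0.27,0,0],"yaw":0,"claw":1},{"offset":[-0.4,0,0],"yaw":0,"claw":1},{"offset":[-0.54,0,0],"yaw":0,"claw":1},{"offset":[-0.67,0,0],"yaw":0,"claw":1},{"offset":[-0.8,0,0],"yaw":0,"claw":1},{"offset":[-0.9,0,0],"yaw":0,"claw":1},{"offset":[-0.93,0,0],"yaw":0,"claw":1},{"offset":[-0.93,0,0],"yaw":0,"claw":1}])

```text
time: 27.4
ee_pos: [0.598, -0.1636, 0.0287]
tcp_rot: [-180.0, -0.0, 180.0]
wrist_force: [-9.0, -0.1, 11.4]
opening: 0.0433
grasp_force: 26.6
```

```bash
python3 near.py -.1638
```

```text
[-9.  -0.1 11.4] [ 0.598  -0.1636  0.0287]
near end [0.5601 0.5603 0.5604] y mid [-0.1838 -0.1408]
```

servo_tool(rows=[{"offset":[-0.03,0,0],"yaw":0,"claw":1},{"offset":[-0.06,0,0],"yaw":0,"claw":1},{"offset":[-0.08,0,0],"yaw":0,"claw":1},{"offset":[-0.1,0,0],"yaw":0,"claw":1},{"offset":[-0.12,0,0],"yaw":0,"claw":1},{"offset":[-0.12,0,0],"yaw":0,"claw":1},{"offset":[-0.12,0,0],"yaw":0,"claw":1}])

```text
time: 28.32
ee_pos: [0.6071, -0.1637, 0.0286]
tcp_rot: [-180.0, -0.4, 179.9]
wrist_force: [-23.3, 0.3, 19.7]
opening: 0.0434
grasp_force: 27.4
```

```bash
python3 near.py -.1638
```

```text
[-23.3   0.3  19.7] [ 0.6071 -0.1637  0.0286]
near end [0.5687 0.5688 0.569 ] y mid [-0.1838 -0.1408]
```

servo_tool(rows=[{"offset":[0.02,0,0],"yaw":0,"claw":0},{"offset":[0.02,0,0],"yaw":0,"claw":0},{"offset":[0.02,0,0],"yaw":0,"claw":0},{"offset":[0.02,0,0],"yaw":0,"claw":0},{"offset":[0.02,0,-0.3],"yaw":0,"claw":0},{"offset":[0.02,0,-0.7],"yaw":0,"claw":0},{"offset":[0.02,0,-1],"yaw":0,"claw":0},{"offset":[0.02,0,-1],"yaw":0,"claw":0}])

```text
time: 29.38
ee_pos: [0.6097, -0.1637, 0.1301]
tcp_rot: [-179.9, 0.3, 180.0]
wrist_force: [0.1, -0.1, 0.1]
opening: 0.0857
grasp_force: 0.0
```

servo_tool(rows=[{"offset":[0.4,0.4,-0.4],"yaw":0,"claw":0},{"offset":[0.9,0.9,-0.9],"yaw":0,"claw":0},{"offset":[1,1,-1],"yaw":0,"claw":0},{"offset":[1,1,-1],"yaw":0,"claw":0},{"offset":[1,1,-1],"yaw":0,"claw":0}])

```text
time: 30.0
ee_pos: [0.5085, -0.0634, 0.226]
tcp_rot: [-180.0, -0.0, 180.0]
wrist_force: [0.1, -0.1, -0.2]
opening: 0.0856
grasp_force: 0.0
```

```bash
for y in -.1638 -.0458 .0725; do python3 near.py $y; done
python3 - <<'E'
from h import *
look('wrist','w7');look('scene')
E
```

```text
[ 0.1 -0.1 -0.2] [ 0.5085 -0.0634  0.226 ]
near end [0.5688 0.5692 0.5695] y mid [-0.1839 -0.14  ]
[-0.1  0.1  0.3] [ 0.5085 -0.0637  0.2256]
near end [0.5688 0.5695 0.5697] y mid [-0.0661 -0.0227]
[-0.1  0.2 -1.3] [ 0.5085 -0.0638  0.2255]
near end [0.5698 0.5699 0.5702] y mid [0.0517 0.0949]
pack  [ 0.6231 -0.1035] 162.5 112.9 -89.9 z 0.0179
pack  [0.6029 0.0725] 69.4 47.0 -0.4 z 0.0181
pad 0.565 y -0.1499 748
pad 0.5649 y -0.039 941
pad 0.5645 y 0.0716 1034
stop edge x [0.6795 0.6801]
pack  [0.6142 0.0722] 76.4 44.5 0.9 z 0.0173
pack  [ 0.6138 -0.0463] 76.0 43.8 -0.5 z 0.0173
pack  [ 0.6138 -0.163 ] 76.6 42.5 -1.3 z 0.0169
stop edge x [0.6826 0.6839]
knob [0.685 0.155 0.076] [0.696 0.164 0.155] [0.703 0.176 0.163]
```

View pics/w7.png

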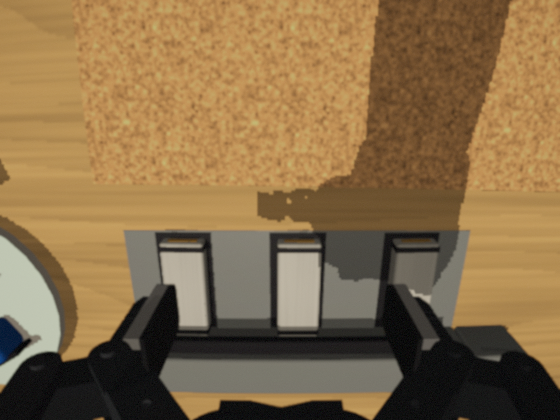

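All three packs sit square on their pads, at about (185,285), (299,285) and (412,275). Now I'll lower the contact lever.

servo_tool(rows=[{"offset":[0,0.5,-0.2],"yaw":0,"claw":0},{"offset":[0,1,-0.4],"yaw":0,"claw":0},{"offset":[0,1,-0.4],"yaw":0,"claw":0},{"offset":[0,1,-0.4],"yaw":0,"claw":0}], squeeze=25)

```text
time: 30.75
ee_pos: [0.5086, 0.0364, 0.2665]
tcp_rot: [-180.0, -0.1, 180.0]
wrist_force: [1.0, -0.4, 0.2]
opening: 0.0854
grasp_force: 0.0
```

servo_tool(rows=[{"offset":[-0.45,0.5,0],"yaw":0,"claw":0},{"offset":[-0.9,1,0],"yaw":0,"claw":0},{"offset":[-0.9,1,0],"yaw":0,"claw":0},{"offset":[-0.9,1,0],"yaw":0,"claw":0}])

```text
time: 31.25
ee_pos: [0.5986, 0.1357, 0.2659]
tcp_rot: [-180.0, -0.1, 179.9]
wrist_force: [-0.7, -0.2, 0.0]
opening: 0.0853
grasp_force: 0.0
```

servo_tool(rows=[{"offset":[-0.45,0.2,0],"yaw":0,"claw":0},{"offset":[-0.91,0.31,0],"yaw":0,"claw":0},{"offset":[-0.91,0.31,0],"yaw":0,"claw":0},{"offset":[-0.91,0.31,0.2],"yaw":0,"claw":0},{"offset":[-0.91,0.31,0.2],"yaw":0,"claw":0}])

```text
time: 31.88
ee_pos: [0.6882, 0.1658, 0.2472]
tcp_rot: [-180.0, -0.1, 179.9]
wrist_force: [0.4, 0.0, 1.0]
opening: 0.0851
grasp_force: 0.0
```

servo_tool(rows=[{"offset":[-0.02,0,0.3],"yaw":0,"claw":0},{"offset":[-0.02,0,0.6],"yaw":0,"claw":0},{"offset":[-0.02,0,0.91],"yaw":0,"claw":0},{"offset":[-0.02,0,0.91],"yaw":0,"claw":0.3},{"offset":[-0.02,0,0.91],"yaw":0,"claw":0.6},{"offset":[-0.02,0,0.91],"yaw":0,"claw":1},{"offset":[-0.02,0,0.91],"yaw":0,"claw":1},{"offset":[-0.02,0,0.91],"yaw":0,"claw":1},{"offset":[-0.02,0,0.91],"yaw":0,"claw":1},{"offset":[-0.02,0,0.91],"yaw":0,"claw":1}])

```text
time: 33.12
ee_pos: [0.692, 0.1662, 0.1586]
tcp_rot: [-179.9, 0.2, 179.9]
wrist_force: [-0.9, -7.4, 7.2]
opening: 0.0235
grasp_force: 28.0
```

servo_tool(rows=[{"offset":[0.13,0,0.02],"yaw":0,"claw":1},{"offset":[0.27,0,0.075],"yaw":0,"claw":1},{"offset":[0.395,0,0.15],"yaw":0,"claw":1},{"offset":[0.508,0,0.245],"yaw":0,"claw":1},{"offset":[0.603,0,0.357],"yaw":0,"claw":1},{"offset":[0.677,0,0.486],"yaw":0,"claw":1},{"offset":[0.71,0,0.56],"yaw":0,"claw":1},{"offset":[0.73,0,0.63],"yaw":0,"claw":1},{"offset":[0.735,0,0.66],"yaw":0,"claw":1},{"offset":[0.735,0,0.68],"yaw":0,"claw":1},{"offset":[0.735,0,0.68],"yaw":0,"claw":1}])

```text
time: 34.5
ee_pos: [0.6171, 0.1663, 0.0894]
tcp_rot: [-179.9, -0.1, 179.9]
wrist_force: [-10.0, -7.6, 5.7]
opening: 0.0234
grasp_force: 34.9
```

servo_tool(rows=[{"offset":[0,0,0.02],"yaw":0,"claw":1},{"offset":[0,0,0.04],"yaw":0,"claw":1},{"offset":[0,0,0.05],"yaw":0,"claw":1},{"offset":[0,0,0.05],"yaw":0,"claw":1}])

```text
time: 35.0
ee_pos: [0.6171, 0.1664, 0.0886]
tcp_rot: [-179.9, 0.1, 179.9]
wrist_force: [-21.5, -10.2, 33.0]
opening: 0.0232
grasp_force: 38.2
```

Run:
```python
from h import *
print(get_obs()['wrist_force'])
p,d,i,M,W,h=look('scene')
x,y,z=W[...,0],W[...,1],W[...,2]
# contact bar: dark, in front of stop
b=(x>.655)&(x<.685)&(y>-.12)&(y<-.09)&(d>0)
print('bar z hist',np.histogram(z[b],bins=np.arange(0,.062,.004)))
```

```text
[-21.4878537  -10.23131212  32.9577299 ]
pack  [0.6181 0.0723] 83.7 44.6 0.0 z 0.0172
pack  [ 0.6176 -0.0463] 83.5 43.9 -0.2 z 0.0173
pack  [ 0.6177 -0.1631] 84.3 42.5 -1.3 z 0.0172
stop edge x [0.6829 0.6839]
knob [0.643 0.144 0.432] [0.652 0.161 0.441] [0.658 0.194 0.447]
knob [0.655 0.14  0.307] [0.669 0.171 0.364] [0.676 0.2   0.395]
knob [0.605 0.14  0.076] [0.645 0.164 0.208] [0.658 0.2   0.283]
bar z hist (array([ 0,  0,  0,  0,  0,  0,  3, 13,  6,  0,  0,  0,  4,  7,  0]), array([0.   , 0.004, 0.008, 0.012, 0.016, 0.02 , 0.024, 0.028, 0.032,
       0.036, 0.04 , 0.044, 0.048, 0.052, 0.056, 0.06 ]))
```

servo_tool(rows=[{"offset":[0,0,-0.04],"yaw":0,"claw":1},{"offset":[0,0,-0.04],"yaw":0,"claw":0},{"offset":[0,0,-0.04],"yaw":0,"claw":0},{"offset":[0,0,-0.04],"yaw":0,"claw":0},{"offset":[0,0,-0.04],"yaw":0,"claw":0},{"offset":[0,0,-0.5],"yaw":0,"claw":0},{"offset":[0,0,-1],"yaw":0,"claw":0},{"offset":[0,0,-1],"yaw":0,"claw":0}])

```text
time: 36.05
ee_pos: [0.6195, 0.1681, 0.188]
tcp_rot: [179.9, 0.4, 180.0]
wrist_force: [0.6, 0.7, -0.2]
opening: 0.0853
grasp_force: 0.0
```

servo_tool(rows=[{"offset":[0.5,0.5,-0.5],"yaw":0,"claw":0},{"offset":[1,1,-1],"yaw":0,"claw":0},{"offset":[1,1,-1],"yaw":0,"claw":0},{"offset":[1,1,-1],"yaw":0,"claw":0},{"offset":[1,1,-1],"yaw":0,"claw":0}])

```text
time: 36.67
ee_pos: [0.5181, 0.2676, 0.282]
tcp_rot: [-180.0, -0.0, -180.0]
wrist_force: [-0.1, -0.3, -1.1]
opening: 0.0854
grasp_force: 0.0
```

servo_tool(rows=[{"offset":[0.5,0.5,0],"yaw":0,"claw":0},{"offset":[1,1,0],"yaw":0,"claw":0},{"offset":[1,1,0],"yaw":0,"claw":0},{"offset":[1,1,0],"yaw":0,"claw":0},{"offset":[1,1,0],"yaw":0,"claw":0}])

```text
time: 37.3
ee_pos: [0.4191, 0.3667, 0.2825]
tcp_rot: [-179.9, -0.0, 179.9]
wrist_force: [0.6, 0.1, 0.3]
opening: 0.0854
grasp_force: 0.0
```

```bash
cat > pump.py <<'E'
from h import *
for n in('wrist','scene'):
    p,d,i,M,W,h=look(n,'p_'+n); x,y,z=W[...,0],W[...,1],W[...,2]
    g=(h[...,2]<70)&(z>.1)&(z<.21)&(x>.44)&(x<.72)&(y>.3)&(y<.5)&(d>0)
    for m,s,c in blobs(g,80):
        P=W[m]; mu=P.mean(0); u=np.linalg.svd(P-mu,full_matrices=False)[2][0]; u*=-np.sign(u[0]); t=(P-mu)@u
        print(n,s[4],'mean',mu.round(4),'dir',u.round(3),'ends',(mu+u*t.min()).round(4),(mu+u*t.max()).round(4), 'yw',np.degrees(np.arctan2(u[1],-u[0])).round(1))
E
python3 pump.py
```

```text
pack  [0.6184 0.0775] 102.9 50.3 0.7 z 0.0178
pad 0.5653 y 0.0736 469
stop edge x [0.6797 0.68  ]
wrist 2506 mean [0.5305 0.4127 0.1687] dir [-0.928  0.084  0.362] ends [0.6554 0.4014 0.12  ] [0.4913 0.4163 0.184 ] yw 5.2
pack  [0.618  0.0722] 83.5 44.4 0.3 z 0.0172
pack  [ 0.6179 -0.0464] 82.3 43.8 -0.5 z 0.0173
pack  [ 0.6177 -0.1631] 84.1 42.5 -1.3 z 0.017
stop edge x [0.6828 0.6842]
knob [0.612 0.154 0.087] [0.622 0.164 0.096] [0.628 0.175 0.104]
scene 479 mean [0.5582 0.4101 0.1586] dir [-0.907  0.06   0.417] ends [0.6082 0.4067 0.1356] [0.5012 0.4139 0.1848] yw 3.8
```

View pics/p_wrist.png

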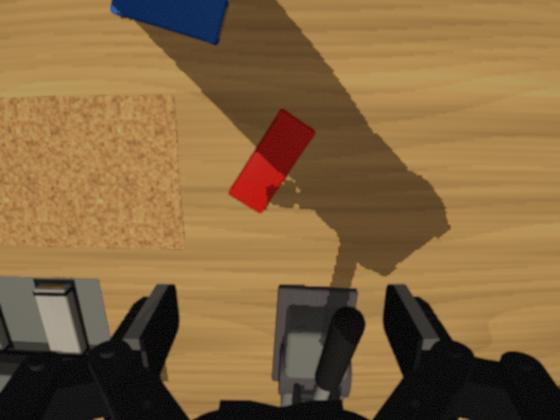

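The view shows the pump grip at about (340,345) pointing towards the robot, 166 mm up. I'll press from above with the jaws shut.

servo_tool(rows=[{"offset":[-0.5,0.2,0.1],"yaw":0,"claw":1},{"offset":[-1,0.46,0.3],"yaw":0,"claw":1},{"offset":[-1,0.46,0.5],"yaw":0,"claw":1},{"offset":[-1,0.46,0.7],"yaw":0,"claw":1},{"offset":[-1,0.46,0.7],"yaw":0,"claw":1},{"offset":[-1,0.46,0.7],"yaw":0,"claw":1}])

```text
time: 38.15
ee_pos: [0.5186, 0.4132, 0.2143]
tcp_rot: [180.0, 0.1, 179.9]
wrist_force: [-0.3, 0.0, 1.6]
opening: 0.0001
grasp_force: 0.0
```

```bash
python3 pump.py | grep mean; python3 -c "
from h import *
print(get_obs()['ee_pos'])"
```

```text
wrist 3908 mean [0.5042 0.4167 0.1861] dir [-0.279  0.173 -0.944] ends [0.5117 0.412  0.2117] [0.4986 0.4202 0.1671] yw 31.8
scene 461 mean [0.56   0.4092 0.1598] dir [-0.867  0.029  0.497] ends [0.6068 0.4076 0.133 ] [0.5076 0.4109 0.1898] yw 1.9
[0.51846644 0.4135169  0.21472848]
```

View pics/p_wrist.png

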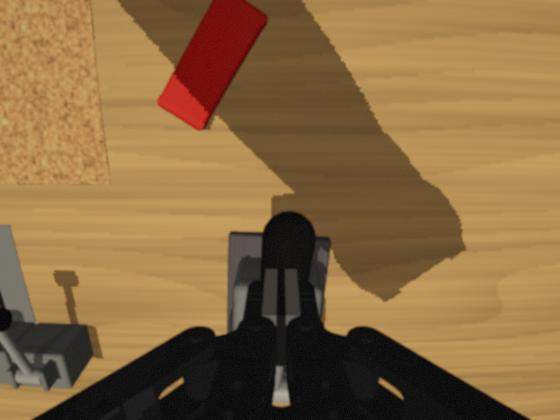

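servo_tool(rows=[{"offset":[0,0.02,0.15],"yaw":0,"claw":1},{"offset":[0.02,0.02,0.3],"yaw":0,"claw":1},{"offset":[0.04,0.02,0.45],"yaw":0,"claw":1},{"offset":[0.06,0.02,0.6],"yaw":0,"claw":1},{"offset":[0.06,0.02,0.6],"yaw":0,"claw":1}])

```text
time: 38.88
ee_pos: [0.5116, 0.4156, 0.1519]
tcp_rot: [-180.0, -0.1, 180.0]
wrist_force: [-1.8, 0.5, 4.9]
opening: -0.0
grasp_force: 2.1
```

servo_tool(rows=[{"offset":[0.02,0,0.2],"yaw":0,"claw":1},{"offset":[0.04,0,0.4],"yaw":0,"claw":1},{"offset":[0.06,0,0.52],"yaw":0,"claw":1},{"offset":[0.06,0,0.52],"yaw":0,"claw":1},{"offset":[0.06,0,0.52],"yaw":0,"claw":1}])

```text
time: 39.5
ee_pos: [0.5065, 0.4157, 0.1023]
tcp_rot: [180.0, 0.1, 180.0]
wrist_force: [-0.7, 0.2, 5.8]
opening: -0.0002
grasp_force: 3.1
```

servo_tool(rows=[{"offset":[0,0,0.03],"yaw":0,"claw":1},{"offset":[0,0,0.06],"yaw":0,"claw":1},{"offset":[0,0,0.06],"yaw":0,"claw":1}])

```text
time: 39.88
ee_pos: [0.5068, 0.4158, 0.099]
tcp_rot: [179.9, 0.2, 180.0]
wrist_force: [-4.8, -4.0, 19.9]
opening: -0.0
grasp_force: 10.3
```

servo_tool(rows=[{"offset":[-0.03,0,-0.2],"yaw":0,"claw":1},{"offset":[-0.05,0,-0.4],"yaw":0,"claw":1},{"offset":[-0.06,0,-0.6],"yaw":0,"claw":1}])

```text
time: 40.25
ee_pos: [0.5126, 0.4154, 0.1566]
tcp_rot: [-180.0, 0.1, 180.0]
wrist_force: [2.3, 0.0, 2.8]
opening: -0.0
grasp_force: 1.6
```

servo_tool(rows=[{"offset":[-0.03,0,-0.3],"yaw":0,"claw":1},{"offset":[-0.06,0,-0.65],"yaw":0,"claw":1},{"offset":[-0.06,0,-0.65],"yaw":0,"claw":1},{"offset":[-0.06,0,-0.65],"yaw":0,"claw":1},{"offset":[-0.06,0,-0.65],"yaw":0,"claw":1}])

```text
time: 40.88
ee_pos: [0.5177, 0.4153, 0.2188]
tcp_rot: [-179.9, -0.1, 180.0]
wrist_force: [-0.1, 0.3, -0.3]
opening: 0.0
grasp_force: 0.0
```

```bash
python3 pump.py | grep scene; python3 -c "
from h import *
o=get_obs();print(o['ee_pos'],o['wrist_force'])"
```

```text
scene 462 mean [0.559  0.4096 0.1592] dir [-0.888  0.039  0.459] ends [0.6072 0.4075 0.1342] [0.5014 0.4122 0.1889] yw 2.5
[0.51776271 0.41542113 0.2191356 ] [0.13403556 0.51254632 0.26518194]
```

servo_tool(rows=[{"offset":[0.02,0,0.2],"yaw":0,"claw":1},{"offset":[0.04,0,0.4],"yaw":0,"claw":1},{"offset":[0.06,0,0.65],"yaw":0,"claw":1},{"offset":[0.06,0,0.65],"yaw":0,"claw":1}])

```text
time: 41.48
ee_pos: [0.5114, 0.4154, 0.1536]
tcp_rot: [-179.9, -0.1, 180.0]
wrist_force: [-1.6, 0.6, 4.4]
opening: 0.0
grasp_force: 2.0
```

servo_tool(rows=[{"offset":[0.02,0,0.2],"yaw":0,"claw":1},{"offset":[0.04,0,0.4],"yaw":0,"claw":1},{"offset":[0.06,0,0.55],"yaw":0,"claw":1},{"offset":[0.06,0,0.6],"yaw":0,"claw":1},{"offset":[0.06,0,0.6],"yaw":0,"claw":1},{"offset":[0.06,0,0.6],"yaw":0,"claw":1}])

```text
time: 42.22
ee_pos: [0.5073, 0.4161, 0.0994]
tcp_rot: [179.9, 0.2, 180.0]
wrist_force: [-1.9, -2.7, 17.0]
opening: 0.0001
grasp_force: 8.5
```

servo_tool(rows=[{"offset":[-0.03,0,-0.2],"yaw":0,"claw":1},{"offset":[-0.05,0,-0.4],"yaw":0,"claw":1},{"offset":[-0.06,0,-0.6],"yaw":0,"claw":1}])

```text
time: 42.6
ee_pos: [0.5128, 0.4156, 0.1575]
tcp_rot: [180.0, 0.1, 180.0]
wrist_force: [3.5, -1.1, 2.9]
opening: -0.0002
grasp_force: 1.6
```

servo_tool(rows=[{"offset":[-0.03,0,-0.3],"yaw":0,"claw":1},{"offset":[-0.06,0,-0.65],"yaw":0,"claw":1},{"offset":[-0.06,0,-0.65],"yaw":0,"claw":1},{"offset":[-0.06,0,-0.65],"yaw":0,"claw":1},{"offset":[-0.06,0,-0.65],"yaw":0,"claw":1}])

```text
time: 43.22
ee_pos: [0.5178, 0.4154, 0.2191]
tcp_rot: [-179.9, -0.1, 180.0]
wrist_force: [-0.6, 0.1, -0.4]
opening: 0.0002
grasp_force: 0.0
```

servo_tool(rows=[{"offset":[0.02,0,0.2],"yaw":0,"claw":1},{"offset":[0.04,0,0.4],"yaw":0,"claw":1},{"offset":[0.06,0,0.65],"yaw":0,"claw":1},{"offset":[0.06,0,0.65],"yaw":0,"claw":1}])

```text
time: 43.72
ee_pos: [0.5112, 0.4153, 0.1533]
tcp_rot: [-179.9, -0.1, 180.0]
wrist_force: [-0.7, -0.2, 4.4]
opening: -0.0001
grasp_force: 2.0
```

servo_tool(rows=[{"offset":[0.02,0,0.2],"yaw":0,"claw":1},{"offset":[0.04,0,0.4],"yaw":0,"claw":1},{"offset":[0.06,0,0.55],"yaw":0,"claw":1},{"offset":[0.06,0,0.6],"yaw":0,"claw":1},{"offset":[0.06,0,0.6],"yaw":0,"claw":1},{"offset":[0.06,0,0.6],"yaw":0,"claw":1}])

```text
time: 44.48
ee_pos: [0.5072, 0.416, 0.0993]
tcp_rot: [179.9, 0.2, 180.0]
wrist_force: [-2.3, -3.1, 18.1]
opening: -0.0001
grasp_force: 9.0
```

servo_tool(rows=[{"offset":[-0.03,0,-0.2],"yaw":0,"claw":1},{"offset":[-0.05,0,-0.4],"yaw":0,"claw":1},{"offset":[-0.06,0,-0.6],"yaw":0,"claw":1}])

```text
time: 44.85
ee_pos: [0.5127, 0.4156, 0.1573]
tcp_rot: [180.0, 0.1, 180.0]
wrist_force: [3.5, -0.3, 3.0]
opening: 0.0
grasp_force: 1.6
```

servo_tool(rows=[{"offset":[-0.03,0,-0.3],"yaw":0,"claw":1},{"offset":[-0.06,0,-0.65],"yaw":0,"claw":1},{"offset":[-0.06,0,-0.65],"yaw":0,"claw":1},{"offset":[-0.06,0,-1],"yaw":0,"claw":0},{"offset":[-0.06,0,-1],"yaw":0,"claw":0}])

```text
time: 45.48
ee_pos: [0.5185, 0.4158, 0.2576]
tcp_rot: [179.9, 0.1, 180.0]
wrist_force: [0.1, 1.8, 0.3]
opening: 0.0357
grasp_force: 0.0
```

```bash
python3 pump.py | grep -v pad; python3 -c "
from h import *
o=get_obs();print(o['ee_pos'],o['wrist_force'])"
```

```text
stop edge x [0.6805 0.6811]
knob [0.605 0.156 0.075] [0.614 0.172 0.094] [0.661 0.181 0.1  ]
wrist 4642 mean [0.5331 0.4156 0.1691] dir [-0.929  0.063  0.365] ends [0.6014 0.411  0.1423] [0.4927 0.4184 0.185 ] yw 3.9
pack  [0.6182 0.0723] 83.4 44.5 0.9 z 0.0172
pack  [ 0.6173 -0.0464] 83.4 43.8 -0.5 z 0.0174
pack  [ 0.6176 -0.1631] 84.2 42.5 -1.3 z 0.017
stop edge x [0.6829 0.6839]
knob [0.614 0.154 0.088] [0.621 0.165 0.096] [0.627 0.175 0.102]
scene 468 mean [0.5584 0.4099 0.1585] dir [-0.903  0.059  0.425] ends [0.6074 0.4067 0.1355] [0.502  0.4136 0.185 ] yw 3.7
[0.51814858 0.41559971 0.25473927] [-0.47403755 -0.79808304 -0.10617068]
```

servo_tool(rows=[{"offset":[-0.2,-0.5,0],"yaw":0,"claw":0},{"offset":[-0.4,-1,0],"yaw":0,"claw":0},{"offset":[-0.4,-1,0],"yaw":0,"claw":0}], squeeze=25)

```text
time: 45.95
ee_pos: [0.5589, 0.3124, 0.2541]
tcp_rot: [-179.9, -0.1, 179.8]
wrist_force: [-0.3, -0.4, 0.1]
opening: 0.0853
grasp_force: 0.0
```

servo_tool(rows=[{"offset":[-0.2,-0.5,0],"yaw":0,"claw":0},{"offset":[-0.4,-1,0],"yaw":0,"claw":0},{"offset":[-0.4,-1,0],"yaw":0,"claw":0}])

```text
time: 46.32
ee_pos: [0.5986, 0.2131, 0.254]
tcp_rot: [-179.9, -0.1, 179.8]
wrist_force: [-0.1, 0.4, 0.1]
opening: 0.0852
grasp_force: 0.0
```

servo_tool(rows=[{"offset":[-0.18,-0.49,0.2],"yaw":0,"claw":0},{"offset":[-0.18,-0.49,0.5],"yaw":0,"claw":0},{"offset":[-0.18,-0.49,0.65],"yaw":0,"claw":0},{"offset":[-0.18,-0.49,0.65],"yaw":0,"claw":0}])

```text
time: 46.82
ee_pos: [0.615, 0.1676, 0.1889]
tcp_rot: [-180.0, -0.1, -179.9]
wrist_force: [0.2, -0.3, 0.5]
opening: 0.0853
grasp_force: 0.0
```

servo_tool(rows=[{"offset":[-0.01,0,0.3],"yaw":0,"claw":0},{"offset":[-0.01,0,0.6],"yaw":0,"claw":0},{"offset":[-0.01,0,0.95],"yaw":0,"claw":0},{"offset":[-0.01,0,0.95],"yaw":0,"claw":0.3},{"offset":[-0.01,0,0.95],"yaw":0,"claw":0.6},{"offset":[-0.01,0,0.95],"yaw":0,"claw":1},{"offset":[-0.01,0,0.95],"yaw":0,"claw":1},{"offset":[-0.01,0,0.95],"yaw":0,"claw":1},{"offset":[-0.01,0,0.95],"yaw":0,"claw":1},{"offset":[-0.01,0,0.95],"yaw":0,"claw":1}])

```text
time: 48.08
ee_pos: [0.6176, 0.1663, 0.0968]
tcp_rot: [-180.0, 0.1, 180.0]
wrist_force: [-1.9, -3.9, 6.5]
opening: 0.0235
grasp_force: 31.6
```

servo_tool(rows=[{"offset":[-0.03,0,-0.09],"yaw":0,"claw":1},{"offset":[-0.05,0,-0.14],"yaw":0,"claw":1},{"offset":[-0.125,0,-0.268],"yaw":0,"claw":1},{"offset":[-0.22,0,-0.381],"yaw":0,"claw":1},{"offset":[-0.333,0,-0.476],"yaw":0,"claw":1},{"offset":[-0.462,0,-0.55],"yaw":0,"claw":1},{"offset":[-0.6,0,-0.601],"yaw":0,"claw":1},{"offset":[-0.7,0,-0.622],"yaw":0,"claw":1},{"offset":[-0.76,0,-0.628],"yaw":0,"claw":1},{"offset":[-0.8,0,-0.63],"yaw":0,"claw":1},{"offset":[-0.83,0,-0.63],"yaw":0,"claw":1},{"offset":[-0.83,0,-0.63],"yaw":0,"claw":1}])

```text
time: 49.58
ee_pos: [0.6999, 0.1661, 0.1589]
tcp_rot: [-180.0, -0.0, 180.0]
wrist_force: [-1.7, -4.7, -0.2]
opening: 0.0233
grasp_force: 24.8
```

servo_tool(rows=[{"offset":[-0.04,0,0],"yaw":0,"claw":1},{"offset":[-0.06,0,0],"yaw":0,"claw":1},{"offset":[-0.06,0,0],"yaw":0,"claw":1},{"offset":[-0.06,0,0],"yaw":0,"claw":1}])

```text
time: 50.08
ee_pos: [0.7017, 0.1661, 0.1587]
tcp_rot: [-179.9, -0.5, 180.0]
wrist_force: [-25.2, -6.0, 8.9]
opening: 0.0234
grasp_force: 24.9
```

servo_tool(rows=[{"offset":[0.05,0,0],"yaw":0,"claw":0},{"offset":[0.05,0,0],"yaw":0,"claw":0},{"offset":[0.05,0,0],"yaw":0,"claw":0},{"offset":[0.05,0,0],"yaw":0,"claw":0},{"offset":[0.05,0,-0.5],"yaw":0,"claw":0},{"offset":[0.05,0,-0.9],"yaw":0,"claw":0},{"offset":[0.5,-0.3,-0.9],"yaw":0,"claw":0},{"offset":[1,-0.9,-0.9],"yaw":0,"claw":0},{"offset":[1,-0.9,-0.9],"yaw":0,"claw":0},{"offset":[1,-0.9,-0.9],"yaw":0,"claw":0}])

```text
time: 51.32
ee_pos: [0.6059, 0.076, 0.2491]
tcp_rot: [180.0, 0.1, 179.9]
wrist_force: [0.6, 0.7, -0.8]
opening: 0.0852
grasp_force: 0.0
```

servo_tool(rows=[{"offset":[0.5,0,0],"yaw":0,"claw":0},{"offset":[1,0,0],"yaw":0,"claw":0},{"offset":[1,0,0],"yaw":0,"claw":0},{"offset":[1,0,0],"yaw":0,"claw":0}])

```text
time: 51.82
ee_pos: [0.5071, 0.0775, 0.2486]
tcp_rot: [180.0, 0.1, -180.0]
wrist_force: [0.4, -0.3, 0.3]
opening: 0.0854
grasp_force: 0.0
```

```bash
for y in -.1638 -.0458 .0725; do python3 near.py $y; done
python3 - <<'E'
from h import *
look('wrist');p,d,i,M,W,h=look('scene','s8')
x,y,z=W[...,0],W[...,1],W[...,2]
b=(x>.655)&(x<.685)&(y>-.12)&(y<-.09)&(d>0)
print('bar z',np.histogram(z[b],bins=np.arange(0,.062,.004))[0])
E
```

```text
[ 0.4 -0.3  0.3] [0.5071 0.0775 0.2486]
near end [0.5698 0.5699 0.5701] y mid [-0.1838 -0.1394]
[ 1.1 -0.6 -0.1] [0.5073 0.0773 0.2482]
near end [0.5695 0.5699 0.5702] y mid [-0.0653 -0.0221]
[-0.2 -0.5 -0. ] [0.5072 0.0772 0.248 ]
near end [0.5694 0.5698 0.5701] y mid [0.0526 0.0954]
pack  [ 0.6232 -0.1621] 110.7 53.5 -1.4 z 0.0178
pack  [ 0.628  -0.0311] 134.7 65.0 22.6 z 0.0179
pack  [0.6228 0.0688] 110.3 56.0 0.1 z 0.018
pad 0.5653 y -0.1625 666
pad 0.5657 y -0.0447 611
pad 0.5656 y 0.0704 742
stop edge x [0.6797 0.6803]
knob [0.686 0.181 0.075] [0.694 0.183 0.075] [0.703 0.185 0.076]
knob [0.685 0.162 0.076] [0.689 0.165 0.106] [0.694 0.17  0.132]
pack  [0.6144 0.0722] 75.9 44.5 0.9 z 0.0173
pack  [ 0.6138 -0.0463] 76.2 43.8 -0.5 z 0.0174
pack  [ 0.6137 -0.163 ] 76.7 42.5 -1.3 z 0.0169
stop edge x [0.6828 0.6841]
knob [0.681 0.154 0.081] [0.695 0.164 0.156] [0.702 0.178 0.165]
bar z [ 0  0  0  0  0  0  0  0  0  0 18 37  4 11  0]
```

Run:
```python
from h import *
i=camera_info('top');M=np.load('top0.npz')['M']
print(onplane(i,M,[(197,210),(347,208),(348,265),(194,264)],0).round(3))
i=camera_info('wrist');T=np.eye(4);T[:3,:3]=R.from_euler('xyz',[180,0,180],degrees=True).as_matrix();T[:3,3]=[.5085,-.0634,.226]
print(onplane(i,T@np.array(i['hand_eye']),[(97,184),(400,189),(82,60)],0).round(3))
```

```text
[[ 0.519  0.246  0.   ]
 [ 0.524 -0.254  0.   ]
 [ 0.334 -0.252  0.   ]
 [ 0.34   0.252  0.   ]]
[[ 0.514 -0.246  0.   ]
 [ 0.519  0.056  0.   ]
 [ 0.397 -0.243  0.   ]]
```

servo_tool(rows=[{"offset":[-0.5,-0.02,0.2],"yaw":0,"claw":0},{"offset":[-0.98,-0.045,0.7],"yaw":0,"claw":0},{"offset":[-0.98,-0.045,1],"yaw":0,"claw":0},{"offset":[-0.98,-0.045,1],"yaw":0,"claw":0},{"offset":[-0.98,-0.045,1],"yaw":0,"claw":0}], squeeze=25)

```text
time: 52.7
ee_pos: [0.6043, 0.0721, 0.1498]
tcp_rot: [180.0, 0.1, 180.0]
wrist_force: [-0.5, -0.3, 0.5]
opening: 0.0852
grasp_force: 0.0
```

servo_tool(rows=[{"offset":[0,0,0.3],"yaw":0,"claw":0},{"offset":[0,0,0.6],"yaw":0,"claw":0},{"offset":[0,0,0.9],"yaw":0,"claw":0},{"offset":[0,0,0.9],"yaw":0,"claw":0},{"offset":[0,0,0.9],"yaw":0,"claw":0}])

```text
time: 53.32
ee_pos: [0.605, 0.0723, 0.061]
tcp_rot: [180.0, 0.2, 180.0]
wrist_force: [-0.1, 0.3, -0.2]
opening: 0.0853
grasp_force: 0.0
```

servo_tool(rows=[{"offset":[0,0,0.2],"yaw":0,"claw":0},{"offset":[0,0,0.33],"yaw":0,"claw":0},{"offset":[0,0,0.33],"yaw":0,"claw":0},{"offset":[0,0,0.33],"yaw":0,"claw":0.3},{"offset":[0,0,0.33],"yaw":0,"claw":0.5},{"offset":[0,0,0.33],"yaw":0,"claw":1},{"offset":[0,0,0.33],"yaw":0,"claw":1},{"offset":[0,0,0.33],"yaw":0,"claw":1},{"offset":[0,0,0.33],"yaw":0,"claw":1}])

```text
time: 54.45
ee_pos: [0.6042, 0.0724, 0.0259]
tcp_rot: [180.0, 0.0, 180.0]
wrist_force: [-2.7, 3.4, 6.3]
opening: 0.0435
grasp_force: 26.5
```

servo_tool(rows=[{"offset":[0.12,0,0],"yaw":0,"claw":1},{"offset":[0.25,0,0],"yaw":0,"claw":1},{"offset":[0.4,0,0],"yaw":0,"claw":1},{"offset":[0.55,0,0],"yaw":0,"claw":1},{"offset":[0.7,0,0],"yaw":0,"claw":1},{"offset":[0.85,0,0],"yaw":0,"claw":1},{"offset":[0.98,0,0],"yaw":0,"claw":1},{"offset":[0.98,0,0],"yaw":0,"claw":1}])

```text
time: 55.45
ee_pos: [0.5044, 0.072, 0.0258]
tcp_rot: [-180.0, -0.0, 180.0]
wrist_force: [-3.7, 0.6, 11.7]
opening: 0.0434
grasp_force: 27.2
```

servo_tool(rows=[{"offset":[0.12,0,0],"yaw":0,"claw":1},{"offset":[0.25,0,0],"yaw":0,"claw":1},{"offset":[0.4,0,0],"yaw":0,"claw":1},{"offset":[0.55,0,0],"yaw":0,"claw":1},{"offset":[0.7,0,0],"yaw":0,"claw":1},{"offset":[0.85,0,0],"yaw":0,"claw":1},{"offset":[0.98,0,0],"yaw":0,"claw":1},{"offset":[0.98,0,0],"yaw":0,"claw":1}])

```text
time: 56.45
ee_pos: [0.4068, 0.0721, 0.0258]
tcp_rot: [180.0, 0.0, 180.0]
wrist_force: [-3.2, 0.0, 13.2]
opening: 0.0433
grasp_force: 27.4
```

Run:
```python
from h import *
look('wrist');look('scene')
```

```text
pack  [0.4156 0.0731] 92.0 71.4 0.7 z 0.0179
pack  [0.4339 0.0688] 108.7 49.9 -0.3 z 0.0177
pack  [ 0.6138 -0.0463] 76.0 43.8 -0.5 z 0.0174
pack  [ 0.6137 -0.163 ] 76.7 42.5 -1.3 z 0.017
pad 0.5678 y 0.0719 510
stop edge x [0.6828 0.6842]
knob [0.684 0.155 0.078] [0.696 0.164 0.156] [0.703 0.176 0.164]
```

servo_tool(rows=[{"offset":[0,0,0],"yaw":0,"claw":0},{"offset":[0,0,0],"yaw":0,"claw":0},{"offset":[0,0,0],"yaw":0,"claw":0},{"offset":[0,0,0],"yaw":0,"claw":0},{"offset":[0,0,-0.3],"yaw":0,"claw":0},{"offset":[0,0,-0.7],"yaw":0,"claw":0},{"offset":[0,0,-1],"yaw":0,"claw":0},{"offset":[0,0,-1],"yaw":0,"claw":0}])

```text
time: 57.55
ee_pos: [0.4091, 0.0724, 0.1273]
tcp_rot: [180.0, 0.2, 180.0]
wrist_force: [0.4, -0.2, -0.7]
opening: 0.0855
grasp_force: 0.0
```

servo_tool(rows=[{"offset":[-0.5,-0.3,0],"yaw":0,"claw":0},{"offset":[-1,-0.59,0],"yaw":0,"claw":0},{"offset":[-1,-0.59,0],"yaw":0,"claw":0}])

```text
time: 57.92
ee_pos: [0.5093, 0.0115, 0.1224]
tcp_rot: [-180.0, -0.2, 179.8]
wrist_force: [-0.6, 0.6, -0.3]
opening: 0.0854
grasp_force: 0.0
```

servo_tool(rows=[{"offset":[-0.5,-0.3,0],"yaw":0,"claw":0},{"offset":[-0.97,-0.59,0],"yaw":0,"claw":0},{"offset":[-0.97,-0.59,0],"yaw":0,"claw":0},{"offset":[-0.97,-0.59,0],"yaw":0,"claw":0}])

```text
time: 58.42
ee_pos: [0.6038, -0.0454, 0.1243]
tcp_rot: [180.0, -0.1, 180.0]
wrist_force: [0.3, -0.8, -0.1]
opening: 0.0855
grasp_force: 0.0
```

Run:
```python
from h import *
print(get_obs()['ee_pos']);look('scene')
```

```text
[ 0.60379328 -0.04540232  0.12430029]
pack  [0.4333 0.0713] 108.1 43.5 0.8 z 0.0177
pack  [ 0.5926 -0.0352] 108.0 43.9 -0.5 z 0.0174
pack  [ 0.6137 -0.163 ] 76.7 42.5 -1.3 z 0.0172
pad 0.5656 y 0.072 605
stop edge x [0.6829 0.6841]
knob [0.685 0.154 0.081] [0.696 0.164 0.156] [0.702 0.176 0.162]
```

The middle pack has been knocked aside. I'll measure it again with the wrist camera.

```bash
python3 near.py -.035
python3 - <<'E'
from h import *
look('wrist');look('scene')
E
```

```text
[ 0.2  0.6 -0.3] [ 0.6038 -0.0452  0.125 ]
near end [0.5317 0.5321 0.5322] y mid [-0.0551 -0.0119]
pack  [ 0.5857 -0.0335] 108.2 44.0 -0.1 z 0.0178
pack  [ 0.6247 -0.1633] 119.5 60.9 -11.6 z 0.0178
pad 0.5646 y 0.0721 10310
pad 0.5713 y -0.1392 551
pad 0.6041 y -0.0657 949
pad 0.6633 y -0.0459 1122
stop edge x [0.6796 0.68  ]
pack  [0.4335 0.0717] 108.6 43.5 0.8 z 0.0175
pack  [ 0.5917 -0.0352] 108.6 43.9 -0.5 z 0.0173
pack  [ 0.6137 -0.163 ] 76.7 42.5 -1.3 z 0.017
pad 0.5656 y 0.0711 597
stop edge x [0.6827 0.6841]
knob [0.686 0.155 0.08 ] [0.696 0.164 0.156] [0.703 0.175 0.164]
```

servo_tool(rows=[{"offset":[0.37,0.11,0.1],"yaw":0,"claw":0},{"offset":[0.37,0.11,0.4],"yaw":0,"claw":0},{"offset":[0.37,0.11,0.7],"yaw":0,"claw":0},{"offset":[0.37,0.11,0.98],"yaw":0,"claw":0},{"offset":[0.37,0.11,0.98],"yaw":0,"claw":0.2},{"offset":[0.37,0.11,0.98],"yaw":0,"claw":0.5},{"offset":[0.37,0.11,0.98],"yaw":0,"claw":1},{"offset":[0.37,0.11,0.98],"yaw":0,"claw":1},{"offset":[0.37,0.11,0.98],"yaw":0,"claw":1},{"offset":[0.37,0.11,0.98],"yaw":0,"claw":1}])

```text
time: 59.88
ee_pos: [0.5688, -0.0347, 0.0292]
tcp_rot: [180.0, 0.1, 180.0]
wrist_force: [-1.8, 1.6, 8.0]
opening: 0.0431
grasp_force: 26.8
```

servo_tool(rows=[{"offset":[0.1,0,0],"yaw":0,"claw":1},{"offset":[0.22,-0.02,0],"yaw":0,"claw":1},{"offset":[0.34,-0.04,0],"yaw":0,"claw":1},{"offset":[0.46,-0.06,0],"yaw":0,"claw":1},{"offset":[0.58,-0.08,0],"yaw":0,"claw":1},{"offset":[0.7,-0.1,0],"yaw":0,"claw":1},{"offset":[0.8,-0.1,0],"yaw":0,"claw":1},{"offset":[0.8,-0.1,0],"yaw":0,"claw":1}])

```text
time: 60.88
ee_pos: [0.4884, -0.0451, 0.0291]
tcp_rot: [-180.0, 0.2, 180.0]
wrist_force: [-2.3, -0.7, 10.9]
opening: 0.0433
grasp_force: 27.3
```

servo_tool(rows=[{"offset":[0.12,0,0],"yaw":0,"claw":1},{"offset":[0.25,0,0],"yaw":0,"claw":1},{"offset":[0.38,0,0],"yaw":0,"claw":1},{"offset":[0.5,0,0],"yaw":0,"claw":1},{"offset":[0.62,0,0],"yaw":0,"claw":1},{"offset":[0.74,0,0],"yaw":0,"claw":1},{"offset":[0.8,0,0],"yaw":0,"claw":1},{"offset":[0.8,0,0],"yaw":0,"claw":1}])

```text
time: 61.88
ee_pos: [0.409, -0.0451, 0.0291]
tcp_rot: [-180.0, 0.3, 180.0]
wrist_force: [0.5, -0.2, 10.0]
opening: 0.0435
grasp_force: 27.2
```

Run:
```python
from h import *
look('wrist');look('scene')
```

```text
pack  [ 0.4187 -0.0442] 98.2 57.1 0.0 z 0.0179
pack EDGE [0.4264 0.0637] 117.0 41.2 17.0 z 0.0179
pack  [0.4334 0.0717] 108.8 43.5 0.8 z 0.0175
pack  [ 0.4338 -0.0455] 110.2 43.3 -0.1 z 0.0174
pack  [ 0.6137 -0.163 ] 76.7 42.5 -1.3 z 0.017
pad 0.5685 y 0.0719 511
pad 0.5683 y -0.046 506
stop edge x [0.6827 0.6842]
knob [0.686 0.155 0.082] [0.696 0.164 0.156] [0.703 0.175 0.163]
```

Next is the last pack, at the right.

servo_tool(rows=[{"offset":[0,0,0],"yaw":0,"claw":0},{"offset":[0,0,0],"yaw":0,"claw":0},{"offset":[0,0,0],"yaw":0,"claw":0},{"offset":[0,0,0],"yaw":0,"claw":0},{"offset":[0,0,-0.3],"yaw":0,"claw":0},{"offset":[0,0,-0.7],"yaw":0,"claw":0},{"offset":[0,0,-0.98],"yaw":0,"claw":0},{"offset":[0,0,-0.98],"yaw":0,"claw":0}])

```text
time: 62.98
ee_pos: [0.409, -0.0449, 0.1271]
tcp_rot: [-180.0, 0.2, 180.0]
wrist_force: [0.1, 0.2, -1.3]
opening: 0.0854
grasp_force: 0.0
```

servo_tool(rows=[{"offset":[-0.5,-0.3,0],"yaw":0,"claw":0},{"offset":[-1,-0.59,0],"yaw":0,"claw":0},{"offset":[-1,-0.59,0],"yaw":0,"claw":0}])

```text
time: 63.35
ee_pos: [0.5092, -0.1052, 0.1218]
tcp_rot: [180.0, -0.2, 179.9]
wrist_force: [-0.8, 0.4, -0.8]
opening: 0.0854
grasp_force: 0.0
```

servo_tool(rows=[{"offset":[-0.5,-0.3,0],"yaw":0,"claw":0},{"offset":[-0.95,-0.59,0],"yaw":0,"claw":0},{"offset":[-0.95,-0.59,0],"yaw":0,"claw":0},{"offset":[-0.95,-0.59,0],"yaw":0,"claw":0}])

```text
time: 63.85
ee_pos: [0.6019, -0.1624, 0.1243]
tcp_rot: [180.0, -0.1, 180.0]
wrist_force: [0.8, -0.1, -0.6]
opening: 0.0859
grasp_force: 0.0
```

```bash
python3 near.py -.1638
python3 - <<'E'
from h import *
look('scene')
E
```

```text
[ 0.8 -0.1 -0.6] [ 0.6019 -0.1624  0.1243]
near end [0.5686 0.569  0.5692] y mid [-0.184  -0.1411]
pack  [0.4337 0.0715] 108.7 44.2 -0.0 z 0.0176
pack  [ 0.4335 -0.0452] 109.2 42.6 -0.1 z 0.0176
pack  [ 0.6138 -0.163 ] 76.6 42.5 -1.3 z 0.0169
pad 0.5671 y 0.0717 503
pad 0.5664 y -0.0464 595
stop edge x [0.6828 0.6842]
knob [0.686 0.155 0.083] [0.696 0.164 0.156] [0.703 0.175 0.163]
```

servo_tool(rows=[{"offset":[0,-0.01,0.2],"yaw":0,"claw":0},{"offset":[0,-0.01,0.4],"yaw":0,"claw":0},{"offset":[0,-0.01,0.7],"yaw":0,"claw":0},{"offset":[0,-0.01,0.98],"yaw":0,"claw":0},{"offset":[0,-0.01,0.98],"yaw":0,"claw":0.2},{"offset":[0,-0.01,0.98],"yaw":0,"claw":0.5},{"offset":[0,-0.01,0.98],"yaw":0,"claw":1},{"offset":[0,-0.01,0.98],"yaw":0,"claw":1},{"offset":[0,-0.01,0.98],"yaw":0,"claw":1},{"offset":[0,-0.01,0.98],"yaw":0,"claw":1}])

```text
time: 65.2
ee_pos: [0.6035, -0.1639, 0.0295]
tcp_rot: [-180.0, 0.1, 180.0]
wrist_force: [-3.1, 1.9, 6.6]
opening: 0.0435
grasp_force: 26.3
```

servo_tool(rows=[{"offset":[0.12,0,0],"yaw":0,"claw":1},{"offset":[0.25,0,0],"yaw":0,"claw":1},{"offset":[0.4,0,0],"yaw":0,"claw":1},{"offset":[0.55,0,0],"yaw":0,"claw":1},{"offset":[0.7,0,0],"yaw":0,"claw":1},{"offset":[0.85,0,0],"yaw":0,"claw":1},{"offset":[0.98,0,0],"yaw":0,"claw":1},{"offset":[0.98,0,0],"yaw":0,"claw":1}])

```text
time: 66.2
ee_pos: [0.505, -0.1643, 0.0294]
tcp_rot: [-179.9, 0.2, 180.0]
wrist_force: [-3.9, 0.1, 11.0]
opening: 0.043
grasp_force: 27.2
```

servo_tool(rows=[{"offset":[0.12,0,0],"yaw":0,"claw":1},{"offset":[0.25,0,0],"yaw":0,"claw":1},{"offset":[0.4,0,0],"yaw":0,"claw":1},{"offset":[0.55,0,0],"yaw":0,"claw":1},{"offset":[0.7,0,0],"yaw":0,"claw":1},{"offset":[0.85,0,0],"yaw":0,"claw":1},{"offset":[0.98,0,0],"yaw":0,"claw":1},{"offset":[0.98,0,0],"yaw":0,"claw":1}])

```text
time: 67.2
ee_pos: [0.4073, -0.1644, 0.0294]
tcp_rot: [-179.9, 0.2, 180.0]
wrist_force: [-2.5, 0.4, 12.0]
opening: 0.0431
grasp_force: 27.4
```

Run:
```python
from h import *
look('scene')
```

```text
pack  [0.4333 0.0717] 108.1 43.5 0.8 z 0.0177
pack  [ 0.4329 -0.0452] 108.4 42.9 0.0 z 0.0176
pack  [ 0.4338 -0.161 ] 108.1 46.8 0.0 z 0.0175
pad 0.5679 y 0.0718 501
pad 0.5683 y -0.046 499
pad 0.568 y -0.1645 513
stop edge x [0.6828 0.684 ]
knob [0.685 0.155 0.081] [0.695 0.164 0.156] [0.704 0.175 0.164]
```

servo_tool(rows=[{"offset":[0,0,0],"yaw":0,"claw":0},{"offset":[0,0,0],"yaw":0,"claw":0},{"offset":[0,0,0],"yaw":0,"claw":0},{"offset":[0,0,0],"yaw":0,"claw":0},{"offset":[0,0,-0.3],"yaw":0,"claw":0},{"offset":[0,0,-0.7],"yaw":0,"claw":0},{"offset":[0,0,-1],"yaw":0,"claw":0},{"offset":[0,0,-1],"yaw":0,"claw":0}])

```text
time: 68.25
ee_pos: [0.408, -0.1642, 0.1293]
tcp_rot: [-179.9, 0.2, 180.0]
wrist_force: [-0.7, 0.1, -0.1]
opening: 0.0855
grasp_force: 0.0
```

servo_tool(rows=[{"offset":[0,0.3,-0.4],"yaw":0,"claw":0},{"offset":[0,0.6,-0.9],"yaw":0,"claw":0},{"offset":[0,0.6,-0.9],"yaw":0,"claw":0},{"offset":[0,0.6,-0.9],"yaw":0,"claw":0}])

```text
time: 68.75
ee_pos: [0.4068, -0.1037, 0.216]
tcp_rot: [180.0, -0.1, -180.0]
wrist_force: [0.1, 0.7, -1.1]
opening: 0.0857
grasp_force: 0.0
```

Run:
```python
from h import *
look('scene','s9');print(get_obs()['wrist_force'])
```

```text
pack  [0.4338 0.0717] 109.1 43.5 0.8 z 0.0174
pack  [ 0.4327 -0.045 ] 107.7 41.9 -0.6 z 0.0175
pack  [ 0.4336 -0.1639] 107.7 40.8 -1.0 z 0.0175
pad 0.5681 y 0.072 510
pad 0.5676 y -0.0461 501
pad 0.5676 y -0.1645 517
stop edge x [0.6831 0.6842]
knob [0.686 0.154 0.082] [0.696 0.164 0.157] [0.704 0.176 0.162]
[-0.02204905  0.21341638 -0.64761109]
```

View pics/s9.png

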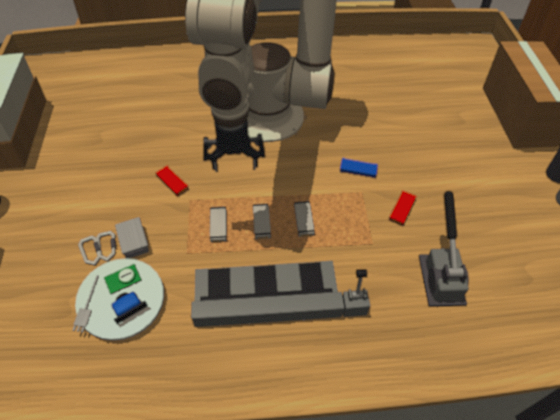

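All three packs are back on the mat at about (218,223), (262,220) and (304,217). The lever is raised, with its knob at (362,272), and nothing else has moved. I'm handing the job in.

```bash
python3 -c "
from workcell import *
print(job_done())"
```

```text
the job is handed in; nothing more can be done
None
```

The job is handed in at about 69 s: all three packs were docked, woken with three full pump strokes and slid back onto the cork mat, and the contact lever is left raised; the hand-in call gave no verdict.

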